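# Index the dial and knock its locking pin home

## Robot

A 6-joint arm with a two-finger parallel gripper is mounted at the origin on a cart in front of the work surface, level with it; the furniture and walls round the work are solid. World frame = base frame: x ahead of the robot, y to its left, z up, the work surface at z = 0. Lengths are in mm, angles in degrees, forces in N, time in s.
With the tool pointing down it reaches from about 300 to 850 mm from the base axis. Payload 4.2 kg.
Tool frame: the origin (TCP) lies at the very end of the fingers, on their centre line; the grasp point (between the pads) lies 19 mm behind it; z points along the fingers, y is the line along which they close (so a half turn about z gives the same grasp; the last joint's range is limited). The gripper opens to 91 mm and grips with 3 to 60 N. Pads are 32 mm wide; open, the fingers measure 118 mm over their backs; the gripper's body (76 mm by 178 mm) begins 60 mm behind the grasp point.
Start: joints at [64.802, 18.312, 89.639, -0, 72.044, -1.146], TCP at [234.362, 525.091, 186.676] pointing down, gripper open.
Joint ranges: [-177.97, 177.97], [-48.28, 115.42], [12.27, 149.76], [-77.06, 257.06], [2.81, 150.46], [-146.56, 146.56]. Speed limits (degrees/s): [147.25, 147.25, 180, 180, 180, 180].

## Interface

Orientations are given as [roll, pitch, yaw] about the fixed x, y, z axes, in that order (R = Rz(yaw) Ry(pitch) Rx(roll)).
In Python, from workcell import env, grab_frame gives the robot as it stands. The module is installed in compiled form; this text tells all that it offers.
- The arm moves only by the tool move_arm, never from a script. Its argument "plan" is a list of rows, each an object of numbers: "tx", "ty", "tz": the shift along the tool's x, y, z in cm; "wx", "wy", "wz": the turn, a rotation vector about the tool's x, y, z in rad. In form: [{"tx": .., "ty": .., "tz": .., "wx": .., "wy": .., "wz": ..}, ...]. A call has 1 to 12 rows; each row shifts and turns the commanded pose from where the row before left it, along the tool's axes as they then stand; what a row does not reach is not made up. A row lasts 1/12 s, in which the tool goes at most 41.7 mm and 7.16 degrees, less where a joint would pass 70% of its speed; a pose out of reach is approached as far as the arm can. A call is refused whole if a number of a shift passes 4.17 or a number of a turn 0.125, either way. A call with a gripper value outside its range is refused whole. "gripper" is the finger opening in cm, from 0 to 9.12, set as the call begins (left out, the last holds). The fingers move at their own pace and stop on an object; "force" is the grip in N (left out, the last holds). Time passes only in rows, so rows that do not move let the fingers close. It gives the time, the measured TCP pose, the force, the opening and the grip force at its end, in the units of the state.
- env.state(): the state, without advancing time (a new reading comes with each control period).
- grab_frame(name): name is "scene" or "top" or "wrist"; returns a dict with "color" (400x640x3 uint8, red, green, blue), "vfov" (degrees; the focal length in pixels is half the picture's height over the tangent of half this angle, whatever the lens; pixels are square), "cx", "cy" (the principal point, pixels), "view" (4x4, takes a point from world to camera coordinates). Camera axes: x right, y up, looking along -z (the intrinsics and any distortion apply to the point x, -y, -z); pixel columns grow to the right and rows downward; lengths in mm; the calibration is good to about 2 mm. A picture is of the moment at which its call begins. There is no depth.
- env.job_done(): hands the job in; it is judged then, once.
The state is a dict: "time_s": time; "qpos": joint angles; "qvel": joint speeds; "effort": joint torques, N m; "ee_pos": TCP position; "ee_rot": TCP orientation; "force": force on the tool from outside, world axes, zero at the start; "torque": the same for the moment, N m; "gripper_width": finger opening in mm; "gripper_force": force on a finger pad.
Only numpy, scipy, OpenCV 4.12 (cv2) and the standard library are available. Lean on these libraries where they do the work, as an engineer would, in place of code of your own. Each camera call takes 0.05 s, during which the arm holds its last target. There are 200 camera calls.

## Task

Turn the dial of the indexing fixture by its crank handle until the notch in its rim is right under the nose of the slanted locking pin. Then pick up the mallet and knock the pin fully home along its slant by striking it briskly (no slow pushing), and stand the mallet back upright on its face on the rubber mat. Leave the oil can, the bracket and the weight where they are.

Things in the scene. Friction and masses are not known exactly. Their poses are not given: they have to be found in the camera images.
- fixture: indexing fixture bolted to the bench: grey base plate 205 x 120 x 12 mm, steel dial (diameter 124 mm, top 44 mm above the bench, hub to 52 mm) and, on its -x side, a grey block that guides a slanted locking pin and ends 10 mm short of the pin's head when home. Origin on the bench on the dial's vertical axis; z up, -x from the dial toward the pin
- dial (a joint): angle of the dial about its vertical axis in rad, counterclockwise from above positive; 0 when the notch is right under the pin's nose; range -0.6 to 2.8, stays where it is left (about 3 N at the handle)
- dial_handle (a point): on the axis of the dial's upright round crank handle (black, diameter 15 mm, from 48 to 92 mm above the bench), at 75 mm height; 45 mm from the dial axis, on the side of the dial facing away from the notch (on fixture +x at dial angle 0)
- lock_pin (a joint): travel of the locking pin along its axis in m: 0 sprung fully out, 0.014 fully home. A return spring and a friction collar resist with 6 N at first and 9 N when home (more when fast); the collar holds the pin where it is driven
- pin_head (a point): centre of the flat top of the pin's steel head (diameter 18 mm), where the mallet strikes; about 119 mm above the bench with the pin out. The pin's axis lies in the fixture's xz plane, 35 deg from vertical, the head up and away from the dial: unit vector from nose to head (-0.574, 0, 0.819)
- mallet: soft-faced mallet, 0.35 kg, standing on its lower face with its handle level. Origin at the centre of the lower (striking) face; z up along the head (white plastic faces diameter 40 mm, steel middle diameter 35 mm, head 64 mm long), handle along +y
- mallet_grip (a point): point on the mallet's wooden handle to take hold of, 45 mm along mallet +y from the head's axis and 34 mm above the lower face; the handle is a flat-sided bar 20 mm wide (x) and 24 mm high (z), from 13 to 125 mm along +y
- mat: black rubber mat fixed to the bench, 120 x 160 x 4 mm (x, y, z); origin at the centre of its underside, on the bench
- oil_can: bystander: oil can, diameter 60 mm, 130 mm tall, origin under its centre
- bracket: bystander: sheet metal angle bracket 30 x 60 x 43 mm, origin under its centre
- weight: bystander: brass-coloured knobbed weight, diameter 40 mm, 45 mm tall, origin under its centre

How it is judged:
By the outcome, as a careful person would: the job done as asked, in the order asked, and still so for the second after the job is handed in, with the robot touching nothing.
It also fails if it takes over 61 s, if anything falls off the work surface, if the arm or the gripper's body presses on something with over 40 N, if the wrist force passes 120 N, or if a joint passes its speed limit or range.

## Working session

There is one attempt and no reset: what is moved stays moved. The work goes in short steps, Python scripts to look and compute and a tool call to move; the robot and the scene stay as the last step left them, time stands still between calls to the robot, and variables do not carry over. Pictures are saved under pics/ and viewed, at most 10 in all, crops included, and the job is handed in when it is done.

Besides the shell and the picture viewer there is one more tool, called after ">>>" as a command line: name --argument value ..., lists and objects as JSON in quotes. move_arm: Moves the arm, as the interface text tells. Its arguments: {"type":"object","properties":{"plan":{"type":"array","items":{"type":"object","properties":{"tx":{"type":"number"},"ty":{"type":"number"},"tz":{"type":"number"},"wx":{"type":"number"},"wy":{"type":"number"},"wz":{"type":"number"}}}},"gripper":{"type":"number"},"force":{"type":"number"}},"required":["plan"]}

```bash
mkdir -p pics
cat > h.py <<'E'
import numpy as np, cv2
from workcell import env, grab_frame
from scipy.spatial.transform import Rotation as Rn
def snap(n,f):
    g=grab_frame(n); cv2.imwrite(f'pics/{f}.png',g['color'][:,:,::-1]); np.savez(f'{f}.npz',**g); return g
def load(f): return dict(np.load(f'{f}.npz'))
def foc(g): return g['color'].shape[0]/2/np.tan(np.radians(float(g['vfov'])/2))
def ray(g,u,v):
    V=g['view'];R=V[:3,:3];c=-R.T@V[:3,3];f=foc(g)
    d=R.T@np.array([(u-g['cx'])/f,-(v-g['cy'])/f,-1.]);return c,d/np.linalg.norm(d)
def onz(g,u,v,z):
    c,d=ray(g,u,v);return c+d*(z-c[2])/d[2]
def proj(g,p):
    q=g['view'][:3,:3]@np.array(p)+g['view'][:3,3];f=foc(g);return [float(g['cx']+f*q[0]/-q[2]),float(g['cy']-f*q[1]/-q[2])]
def tri(*obs):
    A=np.zeros((3,3));b=np.zeros(3)
    for g,u,v in obs:
        c,d=ray(g,u,v);P=np.eye(3)-np.outer(d,d);A+=P;b+=P@c
    return np.linalg.solve(A,b)
E
python3 - <<'E'
from h import *
for n in ['scene','top']:
    g=snap(n,n+'0');print(n,[k for k in g],g['vfov'],g['cx'],g['cy'],[ (k,g[k]) for k in g if k not in('color',)])
print(env.state())
E
```

```text
scene ['color', 'vfov', 'cx', 'cy', 'view'] 43.33406931096269 319.57109735562784 199.44051813731798 [('vfov', 43.33406931096269), ('cx', 319.57109735562784), ('cy', 199.44051813731798), ('view', array([[ 6.19533581e-01, -7.84970113e-01, -2.50171857e-04,
        -4.24300041e+02],
       [ 5.52838476e-01,  4.36098595e-01,  7.10061712e-01,
        -3.97463426e+02],
       [-5.57268123e-01, -4.40045380e-01,  7.04139406e-01,
        -1.01741741e+03],
       [ 0.00000000e+00,  0.00000000e+00,  0.00000000e+00,
         1.00000000e+00]]))]
top ['color', 'vfov', 'cx', 'cy', 'view'] 52.71864333527888 312.88065562416466 193.6011996145236 [('vfov', 52.71864333527888), ('cx', 312.88065562416466), ('cy', 193.6011996145236), ('view', array([[ 1.36950577e-02, -9.99783917e-01,  1.56385469e-02,
        -6.63030359e+01],
       [ 9.87426310e-01,  1.59857830e-02,  1.57269630e-01,
        -6.29877393e+02],
       [-1.57485641e-01,  1.32880960e-02,  9.87431871e-01,
        -1.18487327e+03],
       [ 0.00000000e+00,  0.00000000e+00,  0.00000000e+00,
         1.00000000e+00]]))]
{'time_s': 0.1, 'qpos': array([ 6.48017442e+01,  1.83473108e+01,  8.96988233e+01,  3.54807365e-04,
        7.20430945e+01, -1.14419183e+00]), 'qvel': array([ 0.04417557,  0.01958875, -0.17412942, -0.03268523,  0.06806242,
       -0.05064119]), 'effort': array([ 2.64711853e-03, -4.13332701e+01, -2.32508969e+01,  7.28603778e-02,
        4.22451657e-02, -2.50403576e-05]), 'ee_pos': array([234.1440082 , 524.63673397, 185.91508577]), 'ee_rot': array([-1.79910796e+02, -2.11905570e-03,  1.55945825e+02]), 'force': array([ 0.09078378, -0.14756618, -0.35655595]), 'torque': array([ 0.01230226, -0.01885945,  0.01682094]), 'gripper_force': 0.0, 'gripper_width': 91.2958045586902}
```

View pics/scene0.png

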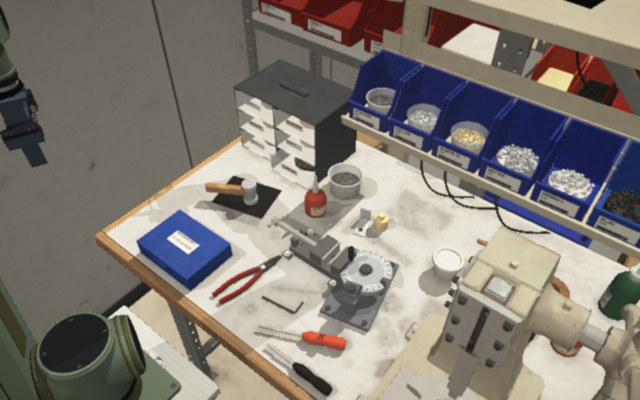

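View pics/top0.png

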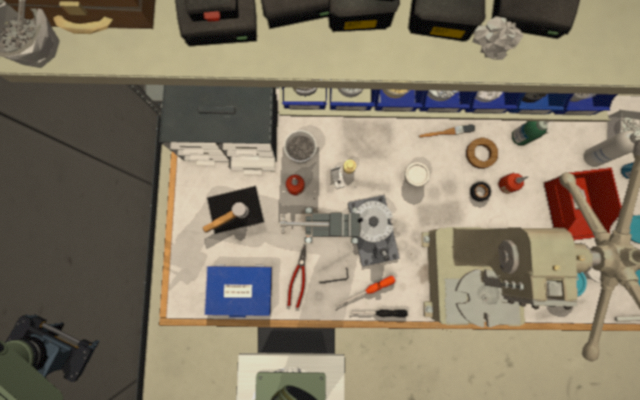

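The scene view shows the mallet on its mat at (235,190), the oil can at (316,203) and the fixture dial at (367,270). In the top view the mallet head is at (239,210), the dial at (375,220) and the oil can at (295,184). I'll zoom in on the fixture.

Run:
```python
from h import *
a=load('scene0')['color'][170:340,190:420,::-1];b=load('top0')['color'][140:275,190:420,::-1]
z=lambda i,s:cv2.resize(i,None,fx=s,fy=s,interpolation=cv2.INTER_CUBIC)
cv2.imwrite('pics/c1.png',z(a,3.4)); cv2.imwrite('pics/c2.png',z(b,3.4))
for z_ in (44,): print(onz(load('top0'),375,221,44),onz(load('scene0'),365,270,44))
```

```text
[ 550.24545444 -247.64945332   44.        ] [ 551.85519063 -241.53165731   44.        ]
```

View pics/c1.png

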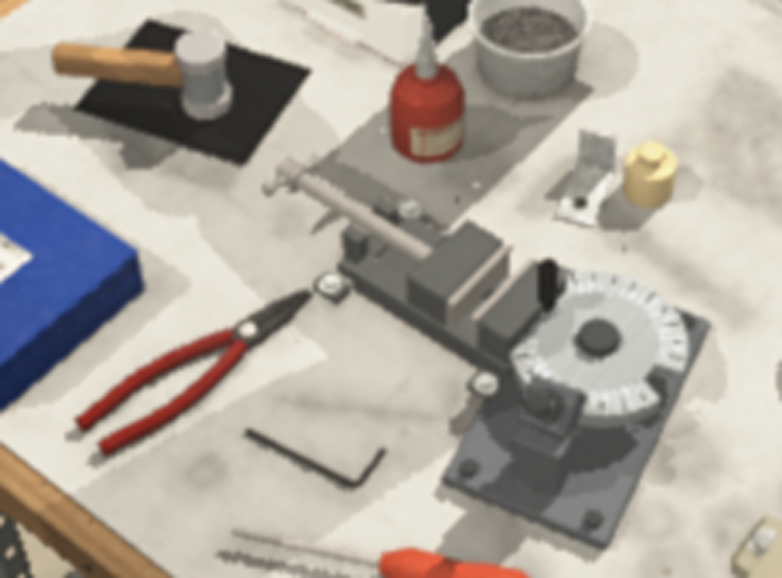

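View pics/c2.png

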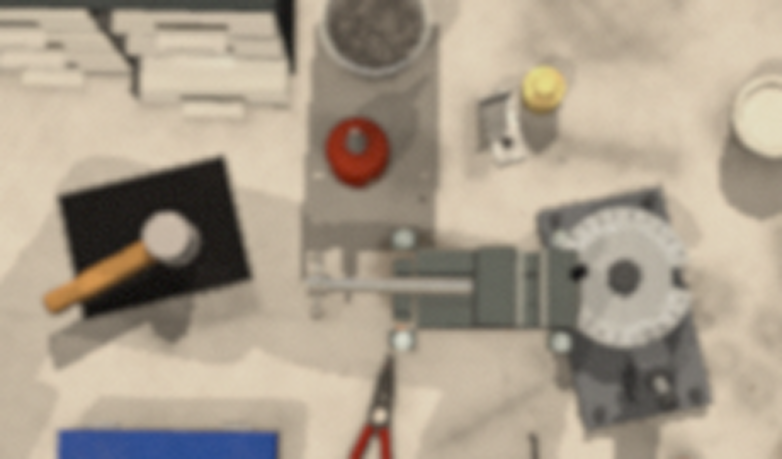

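The crops give these full-image pixels:

| Feature | Scene | Top |
|---|---|---|
| Crank handle | (351,248) | (360,219) |
| Hub | (366,269) | (373.5,221.5) |
| Notch | not clear | (391,221), on the far right rim |
| Pin head | dark block near (350,290) | bright disc (384,253) |
| Mallet head top | (249,184) | (239,209) |

The mallet's wooden handle points left. A vise sits beside the dial.

Run:
```python
from h import *
np.set_printoptions(precision=1,suppress=True)
t=load('top0');s=load('scene0')
print('cams',-t['view'][:3,:3].T@t['view'][:3,3],-s['view'][:3,:3].T@s['view'][:3,3])
print('hub',onz(t,373.5,221.5,52),onz(s,365.9,269.4,52),tri((t,373.5,221.5),(s,365.9,269.4)))
print('crank',onz(t,360,218.8,92),tri((t,360,219),(s,351.2,247.9)))
ph=onz(t,384.1,252.6,119);print('pin',ph,proj(s,ph))
print('mal',onz(t,239.4,209.1,68),onz(s,248.8,183.8,68)); print('hend',onz(t,206.2,228.8,50))
print('base', [onz(t,190+u/3.4,140+v/3.4,12) for u,v in [(540,212),(660,188),(708,405),(588,428)]])
print('can',onz(t,295,184,110))
```

```text
cams [ 436.3  -40.5 1270.1] [ -84.4 -607.4  998.5]
hub [ 547.9 -241.7   52. ] [ 549.3 -245.3   52. ] [ 549.3 -243.3   49.9]
crank [ 551.6 -195.5   92. ] [ 552.2 -196.8   91.1]
pin [ 454.  -259.8  119. ] [348.18023138755893, 281.72610359871544]
mal [577.5 162.4  68. ] [580.5 162.   68. ]
hend [518.5 262.4  50. ]
base [array([ 610.8, -171. ,   12. ]), array([ 635.1, -282.8,   12. ]), array([ 436.4, -323.7,   12. ]), array([ 414.4, -214.4,   12. ])]
can [648.8  -3.5 110. ]
```

>>> move_arm --plan '[{"tz":-1.2,"wz":0.115},{"tz":-1.2,"wz":0.115},{"tz":-1.2,"wz":0.115},{"tz":-1.2,"wz":0.115},{"tz":-1.2,"wz":0.115},{"tz":-1.2,"wz":0.115},{"tz":-1.2,"wz":0.115},{"tz":-1.2,"wz":0.115},{"tz":-1.2,"wz":0.115},{"tz":-1.2,"wz":0.115}]'

```text
schema error: expected keys tx, ty, tz, wx, wy, wz
```

>>> move_arm --plan '[{"tx":-3.3,"ty":1.2},{"tx":-3.3,"ty":1.2},{"tx":-3.3,"ty":1.2},{"tx":-3.3,"ty":1.2},{"tx":-3.3,"ty":1.2},{"tx":-3.3,"ty":1.2},{"tx":-3.3,"ty":1.2},{"tx":-3.3,"ty":1.2},{"tx":-3.3,"ty":1.2},{"tx":-3.3,"ty":1.2},{"tx":-3.3,"ty":1.2}]'

```text
schema error: expected keys tx, ty, tz, wx, wy, wz
```

>>> move_arm --plan '[{"tx":-3.3,"ty":1.2},{"tx":-3.3,"ty":1.2},{"tx":-3.3,"ty":1.2},{"tx":-3.3,"ty":1.2},{"tx":-3.3,"ty":1.2},{"tx":-3.3,"ty":1.2},{"tx":-3.3,"ty":1.2},{"tx":-3.3,"ty":1.2},{"tx":-3.3,"ty":1.2},{"tx":-3.3,"ty":1.2},{"tx":-3.3,"ty":1.2},{}]'

```text
schema error: expected keys tx, ty, tz, wx, wy, wz
```

Run:
```python
from h import *
np.set_printoptions(precision=1,suppress=True)
g=snap('wrist','w1');s=env.state();print(s['time_s'],s['ee_pos'],s['ee_rot'],s['qpos']);print(-g['view'][:3,:3].T@g['view'][:3,3],g['view'],g['vfov'])
snap('scene','scene1');snap('top','top1')
```

```text
0.15 [234.2 524.7 186. ] [-179.9    0.   155.9] [64.8 18.3 89.7 -0.  72.  -1.1]
[174.1 551.5 384.2] [[   0.4    0.9   -0.  -573.9]
 [  -0.9    0.4   -0.2   25.6]
 [  -0.2    0.1    1.  -389.9]
 [   0.     0.     0.     1. ]] 59.232295112645204
```

View pics/w1.png

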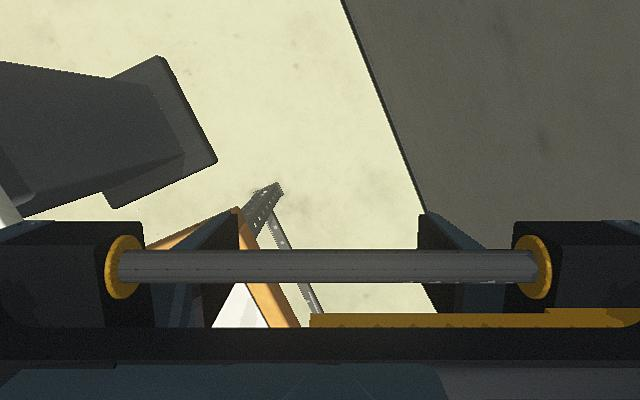

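>>> move_arm --plan '[{"tx":0,"ty":0,"tz":-0.7,"wx":0,"wy":0,"wz":0.115},{"tx":0,"ty":0,"tz":-0.7,"wx":0,"wy":0,"wz":0.115},{"tx":0,"ty":0,"tz":-0.7,"wx":0,"wy":0,"wz":0.115},{"tx":0,"ty":0,"tz":-0.7,"wx":0,"wy":0,"wz":0.115},{"tx":0,"ty":0,"tz":-0.7,"wx":0,"wy":0,"wz":0.115},{"tx":0,"ty":0,"tz":-0.7,"wx":0,"wy":0,"wz":0.115},{"tx":0,"ty":0,"tz":-0.7,"wx":0,"wy":0,"wz":0.115},{"tx":0,"ty":0,"tz":-0.7,"wx":0,"wy":0,"wz":0.115},{"tx":0,"ty":0,"tz":-0.7,"wx":0,"wy":0,"wz":0.115},{"tx":0,"ty":0,"tz":-0.7,"wx":0,"wy":0,"wz":0.115}]'

```text
time_s: 1.08
ee_pos: [234.3, 525.0, 256.8]
ee_rot: [-180.0, 0.0, 89.7]
force: [-0.1, 1.0, 0.1]
gripper_width: 91.3
gripper_force: 0.0
```

>>> move_arm --plan '[{"tx":-3.5,"ty":1.15,"tz":0,"wx":0,"wy":0,"wz":0},{"tx":-3.5,"ty":1.15,"tz":0,"wx":0,"wy":0,"wz":0},{"tx":-3.5,"ty":1.15,"tz":0,"wx":0,"wy":0,"wz":0},{"tx":-3.5,"ty":1.15,"tz":0,"wx":0,"wy":0,"wz":0},{"tx":-3.5,"ty":1.15,"tz":0,"wx":0,"wy":0,"wz":0},{"tx":-3.5,"ty":1.15,"tz":0,"wx":0,"wy":0,"wz":0},{"tx":-3.5,"ty":1.15,"tz":0,"wx":0,"wy":0,"wz":0},{"tx":-3.5,"ty":1.15,"tz":0,"wx":0,"wy":0,"wz":0},{"tx":-3.5,"ty":1.15,"tz":0,"wx":0,"wy":0,"wz":0},{"tx":-3.5,"ty":1.15,"tz":0,"wx":0,"wy":0,"wz":0},{"tx":-3.5,"ty":1.15,"tz":0,"wx":0,"wy":0,"wz":0},{"tx":-3.5,"ty":1.15,"tz":0,"wx":0,"wy":0,"wz":0}]'

```text
time_s: 2.08
ee_pos: [372.8, 103.5, 256.8]
ee_rot: [180.0, -0.0, 90.1]
force: [1.2, 0.6, 0.1]
gripper_width: 91.7
gripper_force: 0.0
```

>>> move_arm --plan '[{"tx":-3.5,"ty":1.15,"tz":0,"wx":0,"wy":0,"wz":0},{"tx":-3.5,"ty":1.15,"tz":0,"wx":0,"wy":0,"wz":0},{"tx":-3.5,"ty":1.15,"tz":0,"wx":0,"wy":0,"wz":0},{"tx":-3.5,"ty":1.15,"tz":0,"wx":0,"wy":0,"wz":0},{"tx":-3.5,"ty":1.15,"tz":0,"wx":0,"wy":0,"wz":0},{"tx":-3.5,"ty":1.15,"tz":0,"wx":0,"wy":0,"wz":0},{"tx":-3.5,"ty":1.15,"tz":0,"wx":0,"wy":0,"wz":0},{"tx":-3.5,"ty":1.15,"tz":0,"wx":0,"wy":0,"wz":0},{"tx":-3.5,"ty":1.15,"tz":0,"wx":0,"wy":0,"wz":0},{"tx":-3.5,"ty":1.15,"tz":0,"wx":0,"wy":0,"wz":0},{"tx":-3.5,"ty":1.15,"tz":0,"wx":0,"wy":0,"wz":0},{"tx":0,"ty":0,"tz":0,"wx":0,"wy":0,"wz":0}]'

```text
time_s: 3.08
ee_pos: [501.0, -285.5, 255.1]
ee_rot: [-180.0, 0.2, 89.8]
force: [0.0, 0.4, 0.3]
gripper_width: 90.7
gripper_force: 0.0
```

Run:
```python
from h import *
np.set_printoptions(precision=1,suppress=True)
g=snap('wrist','w1');s=env.state();print(s['time_s'],s['ee_pos'],s['ee_rot'],s['qpos']);print(-g['view'][:3,:3].T@g['view'][:3,3],g['vfov'])
```

```text
3.1333 [ 500.  -282.4  255.3] [-179.9   -0.    89.9] [-30.6  16.4  82.6  -0.   81.1 -30.4]
[ 500.7 -219.8  453.2] 59.232295112645204
```

View pics/w1.png

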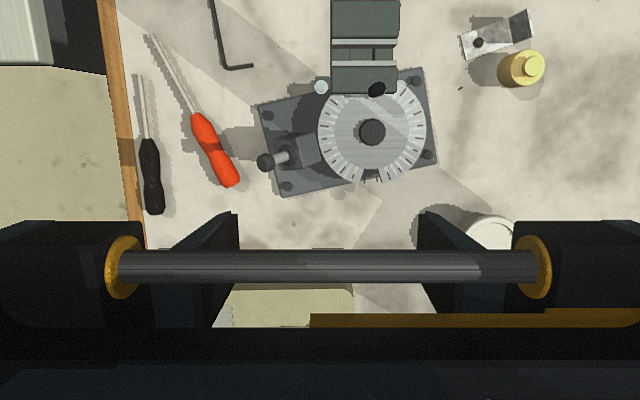

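The wrist view shows the hub at (371,132), the crank top at (377,89), the pin head at (266,162), plate corners near (258,103), (423,67), (437,163) and (283,197), and the notch at (374,180). The vise jaw's front edge is at v≈95, right beside the crank.

Run:
```python
from h import *
np.set_printoptions(precision=1,suppress=True)
g=load('w1');t=load('top0');s=load('scene0')
hub=onz(g,371,132,52);print('hub',hub,tri((g,371,132),(t,373.5,221.5),(s,365.9,269.4)))
cr=onz(g,377,89,92);print('crank',cr,np.degrees(np.arctan2(*(cr-hub)[1::-1])),np.linalg.norm((cr-hub)[:2]))
ph=onz(g,266,162,119);print('pin',ph,tri((g,266,162),(t,384.1,252.6)),np.degrees(np.arctan2(*(hub-ph)[1::-1])),np.linalg.norm((ph-hub)[:2]),proj(s,ph),proj(t,ph))
no=onz(g,374,180,44);print('notch',no,np.degrees(np.arctan2(*(no-hub)[1::-1])))
C=[onz(g,u,v,12) for u,v in [(258,103),(423,67),(437,163),(283,197)]];print(C)
for a,b in [(0,1),(3,2),(0,3),(1,2)]:
    d=C[b]-C[a];print(np.linalg.norm(d),np.degrees(np.arctan2(d[1],d[0])))
for z in(45,60,75):print('jaw',onz(g,331,95,z),onz(g,397,95,z),proj(s,onz(g,331,95,z)),proj(s,onz(g,397,95,z)))
im=cv2.resize(g['color'][60:205,245:445,::-1],None,fx=4,fy=4,interpolation=cv2.INTER_CUBIC);cv2.imwrite('pics/c3.png',im)
```

```text
hub [ 549.1 -241.5   52. ] [ 549.5 -242.7   49.4]
crank [ 549.1 -197.7   92. ] 89.98690208166845 43.7553387948256
pin [ 441.5 -265.7  119. ] [ 452.1 -254.2  171.3] 12.679532786717093 110.2443286294795 [346.94058664006934, 286.9437222687708] [386.22392909213465, 257.09857680426313]
notch [ 555.  -297.8   44. ] -83.98567515949271
[array([ 416.2, -208.6,   12. ]), array([ 613.6, -168.1,   12. ]), array([ 638.1, -282.4,   12. ]), array([ 442.5, -325.8,   12. ])]
201.5073513568196 11.582324435816703
200.32849742283773 12.50830541814529
120.1582282265685 -77.3276064624235
116.90402815996532 -77.88791233154079
jaw [ 504.3 -201.1   45. ] [ 577.9 -201.4   45. ] [339.2140056604945, 273.95348566504697] [357.46680757397473, 254.702625961636]
jaw [ 504.2 -201.8   60. ] [ 575.1 -202.    60. ] [339.5929922858203, 270.21946322640264] [357.34403596528466, 251.60663856792578]
jaw [ 504.  -202.5   75. ] [ 572.2 -202.7   75. ] [339.97914877481094, 266.414798633082] [357.2187064680907, 248.4461477385512]
```

View pics/c3.png

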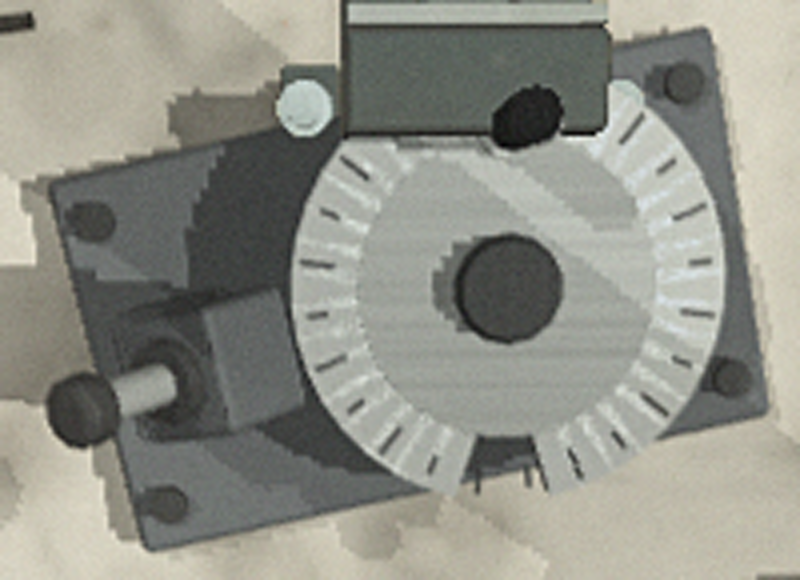

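>>> move_arm --plan '[{"tx":2.12,"ty":1.23,"tz":1.5,"wx":0,"wy":0,"wz":0},{"tx":2.12,"ty":1.23,"tz":1.5,"wx":0,"wy":0,"wz":0},{"tx":2.12,"ty":1.23,"tz":1.5,"wx":0,"wy":0,"wz":0},{"tx":2.12,"ty":1.23,"tz":1.5,"wx":0,"wy":0,"wz":0},{"tx":0,"ty":0,"tz":2,"wx":0,"wy":0,"wz":0},{"tx":0,"ty":0,"tz":2,"wx":0,"wy":0,"wz":0},{"tx":0,"ty":0,"tz":2,"wx":0,"wy":0,"wz":0},{"tx":0,"ty":0,"tz":2,"wx":0,"wy":0,"wz":0},{"tx":0,"ty":0,"tz":2,"wx":0,"wy":0,"wz":0},{"tx":0,"ty":0,"tz":2,"wx":0,"wy":0,"wz":0},{"tx":0,"ty":0,"tz":0.6,"wx":0,"wy":0,"wz":0},{"tx":0,"ty":0,"tz":0,"wx":0,"wy":0,"wz":0}]'

```text
time_s: 4.13
ee_pos: [547.2, -193.4, 69.2]
ee_rot: [-179.8, -0.1, 90.1]
force: [-0.3, 0.1, 0.8]
gripper_width: 91.2
gripper_force: 0.0
```

>>> move_arm --plan '[{"tx":0,"ty":0,"tz":0,"wx":0,"wy":0,"wz":0},{"tx":0,"ty":0,"tz":0,"wx":0,"wy":0,"wz":0},{"tx":0,"ty":0,"tz":0,"wx":0,"wy":0,"wz":0},{"tx":0,"ty":0,"tz":0,"wx":0,"wy":0,"wz":0},{"tx":0,"ty":0,"tz":0,"wx":0,"wy":0,"wz":0},{"tx":0,"ty":0,"tz":0,"wx":0,"wy":0,"wz":0},{"tx":0,"ty":0,"tz":0,"wx":0,"wy":0,"wz":0},{"tx":0,"ty":0,"tz":0,"wx":0,"wy":0,"wz":0}]' --gripper 0.5 --force 15

```text
time_s: 4.8
ee_pos: [548.8, -194.8, 70.7]
ee_rot: [180.0, -0.0, 90.1]
force: [-0.7, -0.5, 0.5]
gripper_width: 40.9
gripper_force: 0.0
```

>>> move_arm --plan '[{"tx":0,"ty":0,"tz":0,"wx":0,"wy":0,"wz":0},{"tx":0,"ty":0,"tz":0,"wx":0,"wy":0,"wz":0},{"tx":0,"ty":0,"tz":0,"wx":0,"wy":0,"wz":0},{"tx":0,"ty":0,"tz":0,"wx":0,"wy":0,"wz":0},{"tx":0,"ty":0,"tz":0,"wx":0,"wy":0,"wz":0},{"tx":0,"ty":0,"tz":0,"wx":0,"wy":0,"wz":0}]'

```text
time_s: 5.3
ee_pos: [548.8, -194.8, 70.6]
ee_rot: [180.0, -0.0, 90.1]
force: [0.2, -0.1, 0.4]
gripper_width: 5.1
gripper_force: 0.0
```

>>> move_arm --plan '[{"tx":-0.02,"ty":0.434,"tz":0,"wx":0,"wy":0,"wz":0.0967},{"tx":-0.02,"ty":0.434,"tz":0,"wx":0,"wy":0,"wz":0.0967},{"tx":-0.02,"ty":0.434,"tz":0,"wx":0,"wy":0,"wz":0.0967},{"tx":-0.02,"ty":0.434,"tz":0,"wx":0,"wy":0,"wz":0.0967},{"tx":0,"ty":0,"tz":0,"wx":0,"wy":0,"wz":0}]'

```text
time_s: 5.72
ee_pos: [566.6, -198.3, 70.6]
ee_rot: [179.9, -0.0, 67.8]
force: [0.4, -0.7, -0.7]
gripper_width: 4.6
gripper_force: 0.0
```

Run:
```python
from h import *
np.set_printoptions(precision=1,suppress=True)
a=snap('top','top2')['color'][160:275,300:440,::-1];b=snap('scene','scene2')['color'][200:340,290:430,::-1]
z=lambda i:cv2.resize(i,(400,400*i.shape[0]//i.shape[1]),interpolation=cv2.INTER_CUBIC)
a,b=z(a),z(b);h=min(len(a),len(b));cv2.imwrite('pics/c4.png',np.hstack([a[:h],b[:h]]))
s=env.state();print(s['ee_pos'],s['gripper_width'],proj(load('top2'),s['ee_pos']),proj(load('scene2'),s['ee_pos']))
```

```text
[ 565.6 -198.    70.5] 4.787123601997803 [359.8681178605559, 214.82681228566162] [353.8883102683617, 250.4108778932695]
```

View pics/c4.png

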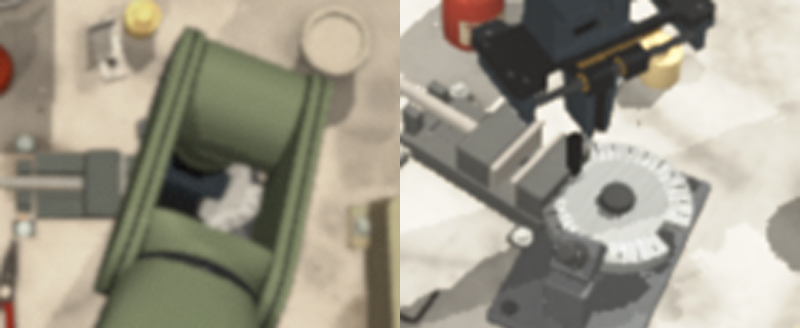

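The closed fingers missed the crank, which stands unmoved at scene ≈(351,252) with the fingertips visible just behind it at about (359,246). I'll overlay the projected points on one composite to find the offset.

Run:
```python
from h import *
s=env.state();R=Rn.from_euler('xyz',s['ee_rot'],degrees=True).as_matrix();p=np.array(s['ee_pos'])
w=snap('wrist','w2');sc=load('scene2');w1=load('w1')
pts={'tcp':p,'g':p-19*R[:,2],'b':p-79*R[:,2],'x+':p+16*R[:,0],'x-':p-16*R[:,0]}
cr={'c92':(549,-197.6,92),'c48':(549,-197.6,48),'hub':(549.3,-242,52)}
def crop(g,u,v,k,W,H,P):
    x0,y0=int(u-W/2/k),int(v-H/2/k);im=g['color'][max(y0,0):y0+H//k,max(x0,0):x0+W//k,::-1]
    im=cv2.resize(im,None,fx=k,fy=k,interpolation=cv2.INTER_NEAREST);im=cv2.copyMakeBorder(im,0,H,0,W,0)[:H,:W].copy()
    for n,q in P.items():
        a=proj(g,q);c=(int((a[0]+.5-x0)*k),int((a[1]+.5-y0)*k));print(n,a);cv2.drawMarker(im,c,(0,0,255) if n[0]!='c' else (255,0,255),1,9,1);cv2.putText(im,n,(c[0]+4,c[1]-4),0,.4,(0,200,0),1)
    return im
A=crop(sc,356,245,8,400,600,{**pts,**cr});B=crop(w,320,200,1,400,300,{**pts,**cr});
s1=dict(pos=np.array([500,-282.4,255.3]));R1=Rn.from_euler('xyz',[180,0,89.9],degrees=True).as_matrix()
q=s1['pos'];P1={'tcp':q,'L':q-45*R1[:,1],'Rr':q+45*R1[:,1]}
C=crop(w1,320,250,1,400,300,P1)
cv2.imwrite('pics/m1.png',np.hstack([A,np.vstack([B,C])]))
```

```text
tcp [353.8883102683617, 250.4108778932695]
g [354.27762540129703, 245.2428049599688]
b [355.5670105123558, 228.12650063647297]
x+ [350.2917718927131, 245.91052019338773]
x- [357.5446730659203, 254.9860940458252]
c92 [350.0399673973621, 248.76860491432012]
c48 [349.2596210351984, 260.57624730079726]
hub [364.7603353860776, 268.70110576340835]
tcp [328.7545256411685, 226.30240714918705]
g [328.8483177848024, 237.3237069637923]
b [329.3179622736737, 292.51055436474326]
x+ [328.766417104146, 200.02724772289042]
x- [328.743053314364, 251.651450942829]
c92 [299.8213293162234, 249.2193097930302]
c48 [305.0247703521889, 224.06410653982275]
hub [330.6509261655398, 284.11856383662155]
tcp [327.0304017970576, 221.7292909471271]
L [250.60589565092124, 221.85745005872823]
Rr [403.47787689612284, 221.60109331803014]
```

View pics/m1.png

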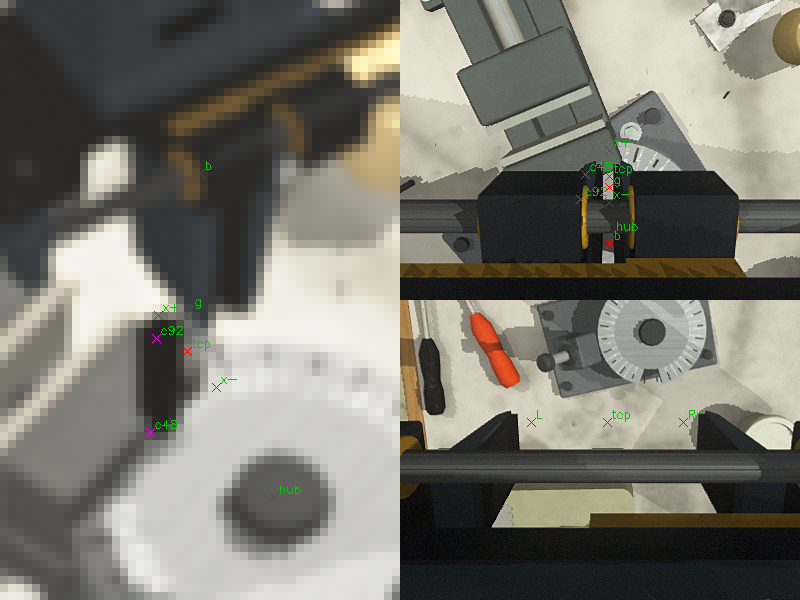

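The overlay puts the visible finger ends about 15–20 mm short of the projected TCP, near marker g. I'll check that the wrist calibration agrees between the two poses.

Run:
```python
from h import *
np.set_printoptions(precision=1,suppress=True)
w=load('w2');print(proj(w,(613.6,-168.1,12)),proj(w,(549.3,-242,52)),onz(w,375,143,12))
print(env.state()['qpos'],env.state()['ee_pos'],-w['view'][:3,:3].T@w['view'][:3,3])
# bracket/weight consistency: yellow knob centroid
for n in('w1','w2'):
    g=load(n);h=cv2.cvtColor(g['color'],cv2.COLOR_RGB2HSV);m=cv2.inRange(h,(20,90,120),(35,255,255));m[205:]=0
    k,l,st,c=cv2.connectedComponentsWithStats(m);i=1+np.argmax(st[1:,4]);print(n,st[i],c[i],onz(g,*c[i],25))
```

```text
[374.74190678848265, 140.7134065346926] [330.6509261655398, 284.11856383662155] [ 613.2 -169.7   12. ]
[-20.4  25.8  95.8   0.   58.5   1.6] [ 565.4 -198.    70.5] [ 589.5 -137.6  268.8]
w1 [504  49  39  37 717] [521.7  66.3] [ 723.5 -169.3   25. ]
w2 [ 499   51   77   63 2014] [529.1  85.9] [ 719.5 -171.    25. ]
```

>>> move_arm --plan '[{"tx":0,"ty":0,"tz":-3,"wx":0,"wy":0,"wz":0},{"tx":0,"ty":0,"tz":0,"wx":0,"wy":0,"wz":-0.0967},{"tx":0,"ty":0,"tz":0,"wx":0,"wy":0,"wz":-0.0967},{"tx":0,"ty":0,"tz":0,"wx":0,"wy":0,"wz":-0.0967},{"tx":0,"ty":0,"tz":0,"wx":0,"wy":0,"wz":-0.0967},{"tx":0,"ty":-1.65,"tz":0,"wx":0,"wy":0,"wz":0},{"tx":0,"ty":0,"tz":0,"wx":0,"wy":0,"wz":0},{"tx":0,"ty":0,"tz":0,"wx":0,"wy":0,"wz":0},{"tx":0,"ty":0,"tz":1.5,"wx":0,"wy":0,"wz":0},{"tx":0,"ty":0,"tz":1.5,"wx":0,"wy":0,"wz":0},{"tx":0,"ty":0,"tz":0,"wx":0,"wy":0,"wz":0}]' --gripper 5.5

```text
time_s: 6.78
ee_pos: [548.0, -197.4, 68.2]
ee_rot: [-179.8, -0.1, 90.1]
force: [-1.6, 0.0, -0.2]
gripper_width: 54.7
gripper_force: 0.0
```

>>> move_arm --plan '[{"tx":0,"ty":0,"tz":0.5,"wx":0,"wy":0,"wz":0},{"tx":0,"ty":0,"tz":0.5,"wx":0,"wy":0,"wz":0},{"tx":0,"ty":0,"tz":0.3,"wx":0,"wy":0,"wz":0},{"tx":0,"ty":0,"tz":0,"wx":0,"wy":0,"wz":0}]'

```text
time_s: 7.12
ee_pos: [549.2, -198.0, 57.3]
ee_rot: [-180.0, -0.0, 90.1]
force: [-0.5, -0.7, 0.3]
gripper_width: 55.0
gripper_force: 0.0
```

>>> move_arm --plan '[{"tx":0,"ty":0,"tz":0,"wx":0,"wy":0,"wz":0},{"tx":0,"ty":0,"tz":0,"wx":0,"wy":0,"wz":0},{"tx":0,"ty":0,"tz":0,"wx":0,"wy":0,"wz":0},{"tx":0,"ty":0,"tz":0,"wx":0,"wy":0,"wz":0},{"tx":0,"ty":0,"tz":0,"wx":0,"wy":0,"wz":0},{"tx":0,"ty":0,"tz":0,"wx":0,"wy":0,"wz":0},{"tx":0,"ty":0,"tz":0,"wx":0,"wy":0,"wz":0},{"tx":0,"ty":0,"tz":0,"wx":0,"wy":0,"wz":0},{"tx":0,"ty":0,"tz":0,"wx":0,"wy":0,"wz":0}]' --gripper 0.5

```text
time_s: 7.87
ee_pos: [550.2, -198.0, 57.8]
ee_rot: [179.9, -0.0, 90.0]
force: [2.7, 1.3, -0.6]
gripper_width: 13.9
gripper_force: 15.0
```

>>> move_arm --plan '[{"tx":-0.02,"ty":0.434,"tz":0,"wx":0,"wy":0,"wz":0.0967},{"tx":-0.02,"ty":0.434,"tz":0,"wx":0,"wy":0,"wz":0.0967},{"tx":-0.02,"ty":0.434,"tz":0,"wx":0,"wy":0,"wz":0.0967},{"tx":-0.02,"ty":0.434,"tz":0,"wx":0,"wy":0,"wz":0.0967},{"tx":-0.02,"ty":0.434,"tz":0,"wx":0,"wy":0,"wz":0.0967}]'

```text
time_s: 8.28
ee_pos: [569.8, -201.8, 57.8]
ee_rot: [-179.9, -0.1, 62.1]
force: [0.0, 3.9, 2.2]
gripper_width: 13.7
gripper_force: 15.0
```

>>> move_arm --plan '[{"tx":-0.02,"ty":0.434,"tz":0,"wx":0,"wy":0,"wz":0.0967},{"tx":-0.02,"ty":0.434,"tz":0,"wx":0,"wy":0,"wz":0.0967},{"tx":-0.02,"ty":0.434,"tz":0,"wx":0,"wy":0,"wz":0.0967},{"tx":-0.02,"ty":0.434,"tz":0,"wx":0,"wy":0,"wz":0.0967},{"tx":-0.02,"ty":0.434,"tz":0,"wx":0,"wy":0,"wz":0.0967}]'

```text
time_s: 8.7
ee_pos: [587.1, -215.7, 57.8]
ee_rot: [-179.9, -0.1, 34.4]
force: [2.9, 5.4, 1.3]
gripper_width: 13.6
gripper_force: 15.0
```

>>> move_arm --plan '[{"tx":-0.02,"ty":0.434,"tz":0,"wx":0,"wy":0,"wz":0.0967},{"tx":-0.02,"ty":0.434,"tz":0,"wx":0,"wy":0,"wz":0.0967},{"tx":-0.02,"ty":0.434,"tz":0,"wx":0,"wy":0,"wz":0.0967},{"tx":0,"ty":0,"tz":0,"wx":0,"wy":0,"wz":0},{"tx":0,"ty":0,"tz":0,"wx":0,"wy":0,"wz":0}]'

```text
time_s: 9.12
ee_pos: [593.8, -228.5, 57.9]
ee_rot: [180.0, -0.2, 18.0]
force: [4.8, 2.2, -0.6]
gripper_width: 13.5
gripper_force: 15.0
```

Run:
```python
from h import *
np.set_printoptions(precision=1,suppress=True)
w=snap('wrist','w3');s=env.state();print(s['ee_pos'],s['ee_rot'],s['force'],s['gripper_width'],s['gripper_force'])
d=np.array(s['ee_pos'])-[549.3,-242,0];print(np.degrees(np.arctan2(d[1],d[0])),np.hypot(d[0],d[1]))
```

```text
[ 593.9 -228.5   57.9] [180.   -0.2  18. ] [ 4.8  2.2 -1.4] 13.854310565928996 14.999946802854538
16.848451103511994 46.54871607355567
```

>>> move_arm --plan '[{"tx":-0.02,"ty":0.36,"tz":0,"wx":0,"wy":0,"wz":0.08},{"tx":0,"ty":0,"tz":0,"wx":0,"wy":0,"wz":0},{"tx":0,"ty":0,"tz":0,"wx":0,"wy":0,"wz":0}]'

```text
time_s: 9.42
ee_pos: [594.8, -231.8, 57.8]
ee_rot: [-180.0, -0.2, 13.4]
force: [4.7, 2.8, -1.3]
gripper_width: 13.5
gripper_force: 15.0
```

>>> move_arm --plan '[{"tx":0,"ty":0,"tz":0,"wx":0,"wy":0,"wz":0},{"tx":0,"ty":0,"tz":0,"wx":0,"wy":0,"wz":0},{"tx":0,"ty":0,"tz":0,"wx":0,"wy":0,"wz":0},{"tx":0,"ty":0,"tz":-1,"wx":0,"wy":0,"wz":0},{"tx":0,"ty":0,"tz":-2,"wx":0,"wy":0,"wz":0},{"tx":0,"ty":0,"tz":-4,"wx":0,"wy":0,"wz":0},{"tx":0,"ty":0,"tz":-4,"wx":0,"wy":0,"wz":0},{"tx":0,"ty":0,"tz":-4,"wx":0,"wy":0,"wz":0},{"tx":0,"ty":0,"tz":-3,"wx":0,"wy":0,"wz":0}]' --gripper 7

```text
time_s: 10.17
ee_pos: [593.3, -233.0, 242.4]
ee_rot: [179.8, -0.2, 13.4]
force: [1.2, -0.3, 0.1]
gripper_width: 69.2
gripper_force: 0.0
```

>>> move_arm --plan '[{"tx":-3.1,"ty":0.5,"tz":0,"wx":0,"wy":0,"wz":0},{"tx":-3.1,"ty":0.5,"tz":0,"wx":0,"wy":0,"wz":0},{"tx":-3.1,"ty":0.5,"tz":0,"wx":0,"wy":0,"wz":0},{"tx":-3.1,"ty":0.5,"tz":0,"wx":0,"wy":0,"wz":0},{"tx":-3.1,"ty":0.5,"tz":0,"wx":0,"wy":0,"wz":0},{"tx":0,"ty":0,"tz":0,"wx":0,"wy":0,"wz":0}]'

```text
time_s: 10.67
ee_pos: [443.0, -294.3, 238.9]
ee_rot: [180.0, 0.2, 13.2]
force: [-0.4, -0.0, -0.4]
gripper_width: 70.3
gripper_force: 0.0
```

Run:
```python
from h import *
np.set_printoptions(precision=1,suppress=True)
w=snap('wrist','w4');s=env.state();print(s['time_s'],s['ee_pos'],s['ee_rot'])
for n,p in dict(pin=(441.5,-265.7,119),hub=(549.3,-242,52),crank=(593.3,-232.3,92)).items(): print(n,proj(w,p))
g=cv2.cvtColor(w['color'],cv2.COLOR_RGB2GRAY);m=(g<52).astype(np.uint8);m[205:]=0
k,l,st,c=cv2.connectedComponentsWithStats(m)
for i in range(1,k):
    if 40<st[i,4]<3000:print(st[i],c[i])
```

```text
10.7167 [ 445.7 -293.7  238.9] [179.9  -0.   13.3]
pin [297.1291859799508, 179.46811642409398]
hub [301.92272288511833, 61.8826152861173]
crank [298.5709021645577, 1.7712869457823217]
[291   0  18  20 272] [300.4   8.6]
[113   7  26  16 161] [128.9  15.2]
[ 591   13   49   63 1656] [612.7  47.4]
[140  21  31  10  62] [155.   25.2]
[250  27  17  71 184] [259.7  63.3]
[120  42  16  14 107] [126.7  48.9]
[289  55  29  21  79] [305.7  69.2]
[106  84  13  41  54] [112.  104.4]
[106  86  17 119 232] [114.9 145.8]
[   0  125   33   80 2429] [ 15.4 165. ]
[ 75 141  28  64 164] [ 84.5 174.7]
```

Run:
```python
from h import *
np.set_printoptions(precision=1,suppress=True)
w=load('w4');w1=load('w1')
im=cv2.resize(w['color'][0:205,205:405,::-1],None,fx=2.9,fy=2.9,interpolation=cv2.INTER_CUBIC)
cv2.imwrite('pics/m2.png',im)
```

```text
(no output)
```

View pics/m2.png

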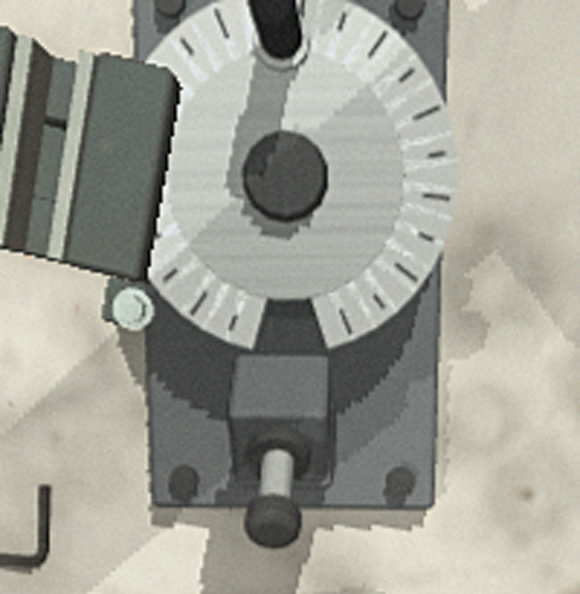

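The dial now shows its notch, crop corners (265,299), (310,300), (255,349) and (327,349), facing the guide block. The hub is at crop (286,176), the pin head at (273,522), and the crank base ring at about (285,45). Next I'll compute the residual angle.

Run:
```python
from h import *
np.set_printoptions(precision=1,suppress=True)
w=load('w4')
P=lambda u,v,z:onz(w,205+(u+.5)/2.9-.5,(v+.5)/2.9-.5,z)
hub=P(286,176,52);ang=lambda a,b:np.degrees(np.arctan2(*(b-a)[1::-1]))
ni=P(287.5,299.5,44);no=P(291,349,44);ph=P(273,522,119);cb=P(285,45,46)
print(hub,ni,no,ph,cb);print('notch',ang(ni,hub),ang(no,hub),'pin',ang(ph,hub),np.linalg.norm((ph-hub)[:2]),'crank',ang(hub,cb),np.linalg.norm((cb-hub)[:2]))
C=[P(u,v,12) for u,v in[(153,505),(433,505),(449,5),(133,5)]]
L=P(153,505,12);print('edges',ang(L,P(438,505,12))+90, ang(P(153,505,12),P(143,320,12)),ang(P(434,505,12),P(441,300,12)))
print('bolts',ang(P(183,483,14),P(170,5,14)),ang(P(400,482,14),P(408,8,14)), (P(183,483,14)+P(400,482,14)+P(170,5,14)+P(408,8,14))/4)
```

```text
[ 551.1 -243.1   52. ] [ 509.9 -252.    44. ] [ 492.6 -257.2   44. ] [ 441.7 -267.2  119. ] [ 593.8 -233.    46. ]
notch 12.317314798944503 13.568584398561024 pin 12.465567163821085 112.03541283313119 crank 13.263668375038275 43.927836297846106
edges 13.217287219421905 13.578279238084857 12.31631469127335
bolts 12.464683013729054 12.837138607209639 [ 526.3 -247.6   14. ]
```

>>> move_arm --plan '[{"tx":2.0,"ty":-3.3,"tz":0,"wx":0,"wy":0,"wz":0},{"tx":2.0,"ty":-3.3,"tz":0,"wx":0,"wy":0,"wz":0},{"tx":2.0,"ty":-3.3,"tz":0,"wx":0,"wy":0,"wz":0},{"tx":2.0,"ty":-3.3,"tz":0,"wx":0,"wy":0,"wz":0},{"tx":2.0,"ty":-3.3,"tz":0,"wx":0,"wy":0,"wz":0},{"tx":2.0,"ty":-3.3,"tz":0,"wx":0,"wy":0,"wz":0},{"tx":2.0,"ty":-3.3,"tz":0,"wx":0,"wy":0,"wz":0},{"tx":2.0,"ty":-3.3,"tz":0,"wx":0,"wy":0,"wz":0},{"tx":2.0,"ty":-3.3,"tz":0,"wx":0,"wy":0,"wz":0},{"tx":2.0,"ty":-3.3,"tz":0,"wx":0,"wy":0,"wz":0},{"tx":2.0,"ty":-3.3,"tz":0,"wx":0,"wy":0,"wz":0},{"tx":2.0,"ty":-3.3,"tz":0,"wx":0,"wy":0,"wz":0}]'

```text
time_s: 11.72
ee_pos: [589.9, 151.1, 238.1]
ee_rot: [-180.0, -0.0, 13.5]
force: [0.4, 0.6, 0.4]
gripper_width: 69.9
gripper_force: 0.0
```

>>> move_arm --plan '[{"tx":0,"ty":0,"tz":0,"wx":0,"wy":0,"wz":-0.1175},{"tx":0,"ty":0,"tz":0,"wx":0,"wy":0,"wz":-0.1175},{"tx":0,"ty":0,"tz":0,"wx":0,"wy":0,"wz":-0.1175},{"tx":0,"ty":0,"tz":0,"wx":0,"wy":0,"wz":-0.1175},{"tx":0,"ty":0,"tz":0,"wx":0,"wy":0,"wz":-0.1175},{"tx":0,"ty":0,"tz":0,"wx":0,"wy":0,"wz":-0.1175},{"tx":0,"ty":0,"tz":0,"wx":0,"wy":0,"wz":-0.1175},{"tx":0,"ty":0,"tz":0,"wx":0,"wy":0,"wz":-0.1175}]'

```text
time_s: 12.38
ee_pos: [589.7, 149.1, 237.9]
ee_rot: [180.0, -0.0, 67.7]
force: [-0.5, -0.3, -0.3]
gripper_width: 70.3
gripper_force: 0.0
```

>>> move_arm --plan '[{"tx":0,"ty":0,"tz":0,"wx":0,"wy":0,"wz":-0.1175},{"tx":0,"ty":0,"tz":0,"wx":0,"wy":0,"wz":-0.1175},{"tx":0,"ty":0,"tz":0,"wx":0,"wy":0,"wz":-0.1175},{"tx":0,"ty":0,"tz":0,"wx":0,"wy":0,"wz":-0.1175},{"tx":0,"ty":0,"tz":0,"wx":0,"wy":0,"wz":-0.1175},{"tx":0,"ty":0,"tz":0,"wx":0,"wy":0,"wz":-0.1175},{"tx":0,"ty":0,"tz":0,"wx":0,"wy":0,"wz":-0.1175},{"tx":0,"ty":0,"tz":0,"wx":0,"wy":0,"wz":-0.1175},{"tx":0,"ty":0,"tz":0,"wx":0,"wy":0,"wz":0},{"tx":0,"ty":0,"tz":0,"wx":0,"wy":0,"wz":0}]'

```text
time_s: 13.22
ee_pos: [589.6, 148.8, 237.8]
ee_rot: [180.0, -0.0, 121.0]
force: [-0.7, 1.0, 0.3]
gripper_width: 69.9
gripper_force: 0.0
```

Run:
```python
from h import *
np.set_printoptions(precision=1,suppress=True)
w=snap('wrist','w5');s=env.state();print(s['time_s'],s['ee_pos'],s['ee_rot'],s['qpos'])
a=np.array
print('pred head',proj(w,(579,162,68)),'end',proj(w,(518,262,50)))
hsv=cv2.cvtColor(w['color'],cv2.COLOR_RGB2HSV);m=cv2.inRange(hsv,(8,90,90),(25,255,255));m[208:]=0
cn=max(cv2.findContours(m,0,1)[0],key=cv2.contourArea);r=cv2.minAreaRect(cn);b=cv2.boxPoints(r);print('handle',cv2.contourArea(cn),r,b)
for q in b: print(onz(w,*q,50))
e=sorted([(np.linalg.norm(b[i]-b[(i+1)%4]),i) for i in range(4)])
m1=(b[e[0][1]]+b[(e[0][1]+1)%4])/2;m2=(b[e[1][1]]+b[(e[1][1]+1)%4])/2
A,B=onz(w,*m1,50),onz(w,*m2,50);print('ends',A,B,np.degrees(np.arctan2(*(B-A)[1::-1])),np.linalg.norm(B-A))
g=cv2.cvtColor(w['color'],cv2.COLOR_RGB2GRAY);m=((hsv[...,1]<45)&(g>125)).astype(np.uint8);m[208:]=0
k,l,st,c=cv2.connectedComponentsWithStats(m)
for i in range(1,k):
    if 100<st[i,4]<6000:print('white',st[i],c[i],onz(w,*c[i],68))
m=(g<55).astype(np.uint8);m[208:]=0;k,l,st,c=cv2.connectedComponentsWithStats(m)
for i in range(1,k):
    if st[i,4]>800:print('dark',st[i],c[i])
```

```text
13.2667 [589.6 148.7 237.8] [180.  -0. 121.] [ 13.1  19.9  80.    0.   80.1 -18. ]
pred head [325.9839328906472, 161.08968685683465] end [325.19441201611096, 44.539289459089616]
handle 2521.0 ((515.69189453125, 35.22467041015625), (152.9918212890625, 20.858001708984375), 34.875328063964844) [[447.    0. ]
 [458.9 -17.1]
 [584.4  70.4]
 [572.5  87.5]]
[600.6 359.8  50. ]
[601.8 378.3  50. ]
[761.6 379.3  50. ]
[762.1 359.7  50. ]
ends [601.2 369.1  50. ] [761.9 369.6  50. ] 0.16476979521290444 160.64719862877186
white [  93    0   64   85 2538] [123.4  39.7] [349.5 162.1  68. ]
white [211  15  17  28 166] [219.   28.3] [424.4 219.1  68. ]
white [163 116  16  25 141] [170.2 128. ] [424.4 108.8  68. ]
white [ 308  140   38   38 1128] [326.8 158.3] [578.2 165.   68. ]
dark [   0    0   57  141 3300] [22.  55.5]
dark [ 278   59  130  149 9399] [344.5 137.5]
```

Run:
```python
from h import *
np.set_printoptions(precision=1,suppress=True)
w=load('w5')
hsv=cv2.cvtColor(w['color'],cv2.COLOR_RGB2HSV);m=cv2.inRange(hsv,(5,60,60),(28,255,255));m[208:]=0;m[:,:270]=0;m[:,380:]=0
cn=max(cv2.findContours(m,0,1)[0],key=cv2.contourArea);r=cv2.minAreaRect(cn);print(cv2.contourArea(cn),r,cv2.boundingRect(cn))
for v in range(40,145,10):
    u=np.where(m[v])[0]
    if len(u): a,b=onz(w,u.min(),v,50),onz(w,u.max(),v,50);print(v,u.min(),u.max(),(a+b)/2,np.linalg.norm(a-b))
t=load('top0');h=cv2.cvtColor(t['color'],cv2.COLOR_RGB2GRAY);mm=(h<50).astype(np.uint8);k,l,st,c=cv2.connectedComponentsWithStats(mm)
i=l[195,225];mm=(l==i).astype(np.uint8);r=cv2.minAreaRect(np.argwhere(mm)[:,::-1].astype(np.float32));print('mat',r,[onz(t,*q,4) for q in cv2.boxPoints(r)],onz(t,*r[0],4))
```

```text
1890.0 ((328.11920166015625, 87.91831970214844), (19.53978157043457, 105.96199798583984), 0.795723557472229) (318, 35, 21, 107)
40 320 338 [519.1 267.7  50. ] 18.345635675169895
50 319 338 [523.6 259.3  50. ] 19.484581136485822
60 319 337 [528.1 250.7  50. ] 18.573929725629288
70 308 338 [528.7 239.7  50. ] 31.150210008878833
80 319 338 [538.7 234.2  50. ] 19.85289856598302
90 319 337 [543.4 225.3  50. ] 18.92725922602974
100 319 337 [548.6 216.6  50. ] 19.048042053437346
110 319 337 [553.9 207.8  50. ] 19.170376314154115
120 319 337 [559.3 198.9  50. ] 19.294292093225383
130 319 336 [564.2 189.6  50. ] 18.340930619302267
140 318 336 [569.3 180.2  50. ] 19.546969453086845
mat ((234.8377227783203, 209.80453491210938), (35.6425895690918, 48.724525451660156), 76.86598205566406) [array([618.8, 276.5,   4. ]), array([656.7, 128.3,   4. ]), array([546.7,  98.9,   4. ]), array([509.9, 245.4,   4. ])] [582.6 187.4   4. ]
```

>>> move_arm --plan '[{"tx":0,"ty":0,"tz":0,"wx":0,"wy":0,"wz":0.02},{"tx":3.18,"ty":-0.08,"tz":0,"wx":0,"wy":0,"wz":0},{"tx":3.18,"ty":-0.08,"tz":0,"wx":0,"wy":0,"wz":0},{"tx":0,"ty":0,"tz":4,"wx":0,"wy":0,"wz":0},{"tx":0,"ty":0,"tz":4,"wx":0,"wy":0,"wz":0},{"tx":0,"ty":0,"tz":4,"wx":0,"wy":0,"wz":0},{"tx":0,"ty":0,"tz":3,"wx":0,"wy":0,"wz":0},{"tx":0,"ty":0,"tz":2,"wx":0,"wy":0,"wz":0},{"tx":0,"ty":0,"tz":1,"wx":0,"wy":0,"wz":0},{"tx":0,"ty":0,"tz":0,"wx":0,"wy":0,"wz":0}]'

```text
time_s: 14.1
ee_pos: [554.8, 201.9, 55.4]
ee_rot: [-179.7, -0.1, 119.9]
force: [-0.5, -0.2, -0.2]
gripper_width: 70.1
gripper_force: 0.0
```

>>> move_arm --plan '[{"tx":0,"ty":0,"tz":1.5,"wx":0,"wy":0,"wz":0},{"tx":0,"ty":0,"tz":1.5,"wx":0,"wy":0,"wz":0},{"tx":0,"ty":0,"tz":1.5,"wx":0,"wy":0,"wz":0},{"tx":0,"ty":0,"tz":0.4,"wx":0,"wy":0,"wz":0},{"tx":0,"ty":0,"tz":0,"wx":0,"wy":0,"wz":0}]'

```text
time_s: 14.52
ee_pos: [556.6, 202.5, 9.1]
ee_rot: [180.0, 0.0, 120.0]
force: [0.5, -0.3, 0.5]
gripper_width: 70.0
gripper_force: 0.0
```

>>> move_arm --plan '[{"tx":0,"ty":0,"tz":0,"wx":0,"wy":0,"wz":0},{"tx":0,"ty":0,"tz":0,"wx":0,"wy":0,"wz":0},{"tx":0,"ty":0,"tz":0,"wx":0,"wy":0,"wz":0},{"tx":0,"ty":0,"tz":0,"wx":0,"wy":0,"wz":0},{"tx":0,"ty":0,"tz":0,"wx":0,"wy":0,"wz":0},{"tx":0,"ty":0,"tz":0,"wx":0,"wy":0,"wz":0},{"tx":0,"ty":0,"tz":0,"wx":0,"wy":0,"wz":0},{"tx":0,"ty":0,"tz":0,"wx":0,"wy":0,"wz":0},{"tx":0,"ty":0,"tz":0,"wx":0,"wy":0,"wz":0},{"tx":0,"ty":0,"tz":0,"wx":0,"wy":0,"wz":0}]' --gripper 1.0 --force 60

```text
time_s: 15.35
ee_pos: [556.4, 202.5, 8.7]
ee_rot: [180.0, -0.0, 120.0]
force: [0.7, -0.1, 0.6]
gripper_width: 19.4
gripper_force: 60.0
```

>>> move_arm --plan '[{"tx":0,"ty":0,"tz":-1,"wx":0,"wy":0,"wz":0},{"tx":0,"ty":0,"tz":-2,"wx":0,"wy":0,"wz":0},{"tx":0,"ty":0,"tz":-4,"wx":0,"wy":0,"wz":0},{"tx":0,"ty":0,"tz":-4,"wx":0,"wy":0,"wz":0},{"tx":0,"ty":0,"tz":-4,"wx":0,"wy":0,"wz":0},{"tx":0,"ty":0,"tz":-4,"wx":0,"wy":0,"wz":0},{"tx":0,"ty":0,"tz":-2,"wx":0,"wy":0,"wz":0},{"tx":0,"ty":0,"tz":0,"wx":0,"wy":0,"wz":0},{"tx":0,"ty":0,"tz":0,"wx":0,"wy":0,"wz":0}]'

```text
time_s: 16.1
ee_pos: [555.9, 202.3, 219.0]
ee_rot: [180.0, -0.0, 120.0]
force: [-1.4, 0.2, -4.0]
gripper_width: 19.3
gripper_force: 60.0
```

Run:
```python
from h import *
np.set_printoptions(precision=1,suppress=True)
s=env.state();print(s['time_s'],s['ee_pos'],s['ee_rot'],s['force'],s['torque'],s['gripper_width'],s['gripper_force'])
t=snap('top','top6');sc=snap('scene','scene6')
R=Rn.from_euler('xyz',s['ee_rot'],degrees=True).as_matrix();p=np.array(s['ee_pos'])
for d in (-59,5): 
    q=p-45*R[:,0]+d*R[:,2];print(d,q,proj(t,q),proj(sc,q))
for g,n in((t,'t'),(sc,'s')):
    h=cv2.cvtColor(g['color'],cv2.COLOR_RGB2HSV);m=((h[...,1]<40)&(h[...,2]>130)).astype(np.uint8);k,l,st,c=cv2.connectedComponentsWithStats(m);u,v=proj(g,p-45*R[:,0]-27*R[:,2])
    for i in range(1,k):
        if st[i,4]>40 and np.hypot(*(c[i]-[u,v]))<40:print(n,st[i],c[i])
```

```text
16.1 [555.9 202.3 219. ] [180.  -0. 120.] [-1.4  0.2 -4. ] [0.  0.1 0. ] 19.27970255991906 59.95800018310547
-59 [578.4 163.3 278. ] [225.1161910058728, 198.63016947902986] [239.15065918912995, 120.41451703567263]
5 [578.4 163.3 214. ] [229.94637217804882, 202.1389274563335] [242.03502327867926, 141.3699843505774]
```

Run:
```python
from h import *
np.set_printoptions(precision=2,suppress=True)
f=np.radians(12.6);fx=np.array([np.cos(f),np.sin(f),0]);fy=np.array([-np.sin(f),np.cos(f),0]);z=np.array([0,0,1.])
d=.574*fx-.819*z;d/=np.linalg.norm(d);R=np.column_stack([fy,np.cross(d,fy),d])
ph=np.array([441.6,-266.5,119]);c=ph+44.5*fy-4.9*d;st=c-70*d
s=env.state();p=np.array(s['ee_pos']);print('contact',c,'start',st,Rn.from_matrix(R).as_euler('xyz',degrees=True))
print('delta tool cm',R.T@(st-p)/10)
R0=Rn.from_euler('xyz',s['ee_rot'],degrees=True);q=(R0*Rn.from_rotvec([0,0,.304])*Rn.from_rotvec([-.611,0,0])).as_matrix();print(np.degrees(Rn.from_matrix(q.T@R).as_rotvec()))
```

```text
contact [ 429.15 -223.69  123.01] start [ 389.94 -232.45  180.34] [144.98   0.   102.6 ]
delta tool cm [-38.79 -22.95 -11.74]
[-0.33  0.02  0.01]
```

>>> move_arm --plan '[{"tx":0,"ty":0,"tz":0,"wx":0,"wy":0,"wz":0.1013},{"tx":0,"ty":0,"tz":0,"wx":0,"wy":0,"wz":0.1013},{"tx":0,"ty":0,"tz":0,"wx":0,"wy":0,"wz":0.1013},{"tx":0,"ty":0,"tz":0,"wx":-0.1222,"wy":0,"wz":0},{"tx":0,"ty":0,"tz":0,"wx":-0.1222,"wy":0,"wz":0},{"tx":0,"ty":0,"tz":0,"wx":-0.1222,"wy":0,"wz":0},{"tx":0,"ty":0,"tz":0,"wx":-0.1222,"wy":0,"wz":0},{"tx":0,"ty":0,"tz":0,"wx":-0.1222,"wy":0,"wz":0},{"tx":0,"ty":0,"tz":0,"wx":0,"wy":0,"wz":0}]'

```text
time_s: 16.95
ee_pos: [543.0, 197.4, 205.3]
ee_rot: [146.4, 0.2, 102.6]
force: [-4.5, -2.2, -7.1]
gripper_width: 19.2
gripper_force: 60.0
```

>>> move_arm --plan '[{"tx":-3.23,"ty":-1.91,"tz":-0.98,"wx":0,"wy":0,"wz":0},{"tx":-3.23,"ty":-1.91,"tz":-0.98,"wx":0,"wy":0,"wz":0},{"tx":-3.23,"ty":-1.91,"tz":-0.98,"wx":0,"wy":0,"wz":0},{"tx":-3.23,"ty":-1.91,"tz":-0.98,"wx":0,"wy":0,"wz":0},{"tx":-3.23,"ty":-1.91,"tz":-0.98,"wx":0,"wy":0,"wz":0},{"tx":-3.23,"ty":-1.91,"tz":-0.98,"wx":0,"wy":0,"wz":0},{"tx":-3.23,"ty":-1.91,"tz":-0.98,"wx":0,"wy":0,"wz":0},{"tx":-3.23,"ty":-1.91,"tz":-0.98,"wx":0,"wy":0,"wz":0},{"tx":-3.23,"ty":-1.91,"tz":-0.98,"wx":0,"wy":0,"wz":0},{"tx":-3.23,"ty":-1.91,"tz":-0.98,"wx":0,"wy":0,"wz":0},{"tx":-3.23,"ty":-1.91,"tz":-0.98,"wx":0,"wy":0,"wz":0},{"tx":-3.23,"ty":-1.91,"tz":-0.98,"wx":0,"wy":0,"wz":0}]'

```text
time_s: 17.95
ee_pos: [399.8, -208.6, 184.6]
ee_rot: [145.3, -0.2, 102.7]
force: [1.1, 0.2, -3.3]
gripper_width: 19.5
gripper_force: 60.0
```

>>> move_arm --plan '[{"tx":0,"ty":0,"tz":0,"wx":0,"wy":0,"wz":0},{"tx":0,"ty":0,"tz":0,"wx":0,"wy":0,"wz":0},{"tx":0,"ty":0,"tz":0,"wx":0,"wy":0,"wz":0}]'

```text
time_s: 18.2
ee_pos: [400.7, -207.1, 184.3]
ee_rot: [145.3, -0.2, 102.6]
force: [0.7, 0.8, -2.8]
gripper_width: 19.1
gripper_force: 60.0
```

```bash
cat > st.py <<'E'
from h import *
np.set_printoptions(precision=2,suppress=True)
f=np.radians(12.6);fx=np.array([np.cos(f),np.sin(f),0]);fy=np.array([-np.sin(f),np.cos(f),0]);z=np.array([0,0,1.])
d=.574*fx-.819*z;d/=np.linalg.norm(d);R=np.column_stack([fy,np.cross(d,fy),d])
c=np.array([429.15,-223.69,123.01])
s=env.state();p=np.array(s['ee_pos']);print(s['time_s'],p,s['ee_rot'],'F',s['force'],'T',s['torque'],s['gripper_width'])
print('rel contact, tool mm',R.T@(p-c),'F along d',s['force']@d)
E
python3 - <<'E'
from st import *
t=snap('top','top7');sc=snap('scene','scene7');w=snap('wrist','w7')
Rm=Rn.from_euler('xyz',s['ee_rot'],degrees=True).as_matrix();fc=p-44.5*Rm[:,0]+4.9*Rm[:,2];tp=fc-64*Rm[:,2];ph=(441.6,-266.5,119)
for n,g in(('t',t),('s',sc),('w',w)):
    print(n,'face',proj(g,fc),'top',proj(g,tp),'pin',proj(g,ph))
    h=cv2.cvtColor(g['color'],cv2.COLOR_RGB2HSV);m=((h[...,1]<40)&(h[...,2]>120)).astype(np.uint8);k,l,S,C=cv2.connectedComponentsWithStats(m);u=proj(g,fc-32*Rm[:,2])
    for i in range(1,k):
        if 30<S[i,4]<5000 and np.hypot(*(C[i]-u))<60:print('  white',S[i],C[i])
E
```

```text
18.2 [ 400.72 -207.11  184.26] [145.33  -0.24 102.62] F [ 0.71  0.82 -2.78] T [-0.11  0.75  0.06] 19.112105905815813
rel contact, tool mm [ 22.39  15.4  -64.  ] F along d 2.775556230453651
t face [384.9446085058711, 267.75525350447737] top [392.3829249172323, 282.5990091231335] pin [386.5105815825517, 257.08350088378984]
  white [ 348  195   48   49 1249] [372.95 219.18]
  white [351 238   7   6  35] [354.2  240.46]
  white [381 266  17  10  48] [387.96 268.69]
  white [426 306   7   6  35] [428.91 308.77]
s face [333.4103175778062, 274.23635482304076] top [326.03751425309775, 271.47085976411915] pin [347.2670200255636, 287.12476756643787]
  white [293 224  20  19 199] [302.04 232.31]
  white [294 282   8  15  57] [297.33 288.79]
w face [326.8534577785762, 292.63212840498034] top [326.55372215441963, 361.7998135319967] pin [309.0429617182311, 279.2265322789384]
  white [346 290   5  23  43] [348.4  303.79]
```

>>> move_arm --plan '[{"tx":-0.75,"ty":-0.52,"tz":-0.2,"wx":0,"wy":0,"wz":0},{"tx":-0.75,"ty":-0.51,"tz":-0.2,"wx":0,"wy":0,"wz":0},{"tx":-0.75,"ty":-0.51,"tz":-0.2,"wx":0.006,"wy":0,"wz":0},{"tx":0,"ty":0,"tz":0,"wx":0,"wy":0,"wz":0},{"tx":0,"ty":0,"tz":0,"wx":0,"wy":0,"wz":0}]'

```text
time_s: 18.77
ee_pos: [390.3, -233.6, 181.4]
ee_rot: [145.6, -0.0, 102.5]
force: [-0.1, 0.6, -4.2]
gripper_width: 19.7
gripper_force: 60.0
```

Run:
```python
from st import *
a=load('scene1') if 0 else load('scene0');g=snap('scene','scene8')
Rm=Rn.from_euler('xyz',s['ee_rot'],degrees=True).as_matrix();fc=p-44.5*Rm[:,0]+4.9*Rm[:,2]
for k in (0,5,10,20,32,45,55,60,64): 
    q=fc-k*Rm[:,2];u,v=proj(g,q);print(k,round(u),round(v),g['color'][round(v),round(u)])
print('pin',proj(g,(441.6,-266.5,119)))
print(g['color'][262:292:3,310:358:4].max(2))
```

```text
18.7667 [ 390.25 -233.64  181.43] [145.62  -0.01 102.53] F [-0.11  0.56 -4.23] T [-0.07  0.79  0.01] 19.736166800202206
rel contact, tool mm [ -1.22   0.67 -70.88] F along d 3.473304520856095
0 341 285 [184 177 168]
5 340 285 [182 176 167]
10 340 285 [182 176 167]
20 339 284 [182 177 167]
32 337 284 [183 176 167]
45 336 284 [182 176 166]
55 335 283 [183 176 167]
60 334 283 [182 175 167]
64 334 283 [182 175 167]
pin [347.2670200255636, 287.12476756643787]
[[ 32  41  43  41  44  79 119 121 123 101 201 221]
 [ 30  72  51  42  43  92 118 123 121 163 219 218]
 [ 33  56  50  44  39 103  78 111  74 228 218 222]
 [ 39  42  89  70  42  97 115  91 214 235 200 196]
 [ 58  75  77  92 196 181 184 187 174 223 193 193]
 [ 61 138  64 157 176 182 183 184 192 196 207 191]
 [ 47  62  69 163 181 182 182 184 185 175 198 197]
 [ 51  73  85 119 179 181 182 183 184 155 174 119]
 [ 62  42  40 172 179 179 181 182 184 122 153  81]
 [ 55  41  36 199 184 179 180 181 148 129  96  73]]
```

>>> move_arm --plan '[{"tx":0,"ty":0,"tz":2.2,"wx":-0.01,"wy":0,"wz":0},{"tx":0,"ty":0,"tz":2.7,"wx":0,"wy":0,"wz":0},{"tx":0,"ty":0,"tz":2.8,"wx":0,"wy":0,"wz":0}]'

```text
time_s: 19.07
ee_pos: [433.8, -223.9, 118.5]
ee_rot: [145.0, 0.1, 102.5]
force: [-5.9, 1.2, 9.4]
gripper_width: 18.9
gripper_force: 60.0
```

```bash
python3 -c "from st import *"
```

```text
19.0667 [ 433.81 -223.95  118.45] [144.97   0.13 102.5 ] F [-5.87  1.18  9.37] T [-0.16  0.3   0.04] 18.93409722562249
rel contact, tool mm [-1.27  1.06  6.31] F along d -10.80747072237457
```

>>> move_arm --plan '[{"tx":0,"ty":0,"tz":-3.5,"wx":0,"wy":0,"wz":0},{"tx":0,"ty":0,"tz":-3.5,"wx":0,"wy":0,"wz":0},{"tx":0,"ty":0,"tz":0,"wx":0,"wy":0,"wz":0},{"tx":0,"ty":0,"tz":0,"wx":0,"wy":0,"wz":0}]'

```text
time_s: 19.4
ee_pos: [394.3, -233.1, 176.6]
ee_rot: [145.0, 0.2, 102.5]
force: [0.2, -0.1, -3.2]
gripper_width: 19.7
gripper_force: 60.0
```

>>> move_arm --plan '[{"tx":0,"ty":0,"tz":2.2,"wx":0,"wy":0,"wz":0},{"tx":0,"ty":0,"tz":2.6,"wx":0,"wy":0,"wz":0},{"tx":0,"ty":0,"tz":2.8,"wx":0,"wy":0,"wz":0}]'

```text
time_s: 19.65
ee_pos: [436.8, -222.5, 112.6]
ee_rot: [145.0, 0.1, 102.5]
force: [-14.3, 1.7, 21.9]
gripper_width: 19.5
gripper_force: 60.0
```

```bash
python3 -c "from st import *"
```

```text
19.65 [ 436.79 -222.47  112.63] [145.03   0.07 102.51] F [-14.29   1.75  21.88] T [ 0.32 -0.    0.45] 19.45459057223293
rel contact, tool mm [-0.48  0.37 12.93] F along d -25.70802120252878
```

>>> move_arm --plan '[{"tx":0,"ty":0,"tz":-3.5,"wx":0,"wy":0,"wz":0},{"tx":0,"ty":0,"tz":-3.5,"wx":0,"wy":0,"wz":0},{"tx":0,"ty":0,"tz":0,"wx":0,"wy":0,"wz":0},{"tx":0,"ty":0,"tz":0,"wx":0,"wy":0,"wz":0}]'

```text
time_s: 19.98
ee_pos: [397.5, -231.7, 170.9]
ee_rot: [145.0, 0.1, 102.5]
force: [0.4, 1.2, -3.7]
gripper_width: 19.9
gripper_force: 60.0
```

>>> move_arm --plan '[{"tx":0,"ty":0,"tz":2.2,"wx":0,"wy":0,"wz":0},{"tx":0,"ty":0,"tz":2.5,"wx":0,"wy":0,"wz":0},{"tx":0,"ty":0,"tz":2.6,"wx":0,"wy":0,"wz":0}]'

```text
time_s: 20.23
ee_pos: [438.2, -221.5, 109.3]
ee_rot: [145.1, -0.0, 102.5]
force: [-18.6, 0.9, 23.6]
gripper_width: 19.3
gripper_force: 60.1
```

```bash
python3 -c "from st import *"
```

```text
20.2333 [ 438.18 -221.51  109.35] [145.09  -0.01 102.53] F [-18.58   0.93  23.64] T [0.34 0.39 0.38] 19.343711886749656
rel contact, tool mm [ 0.16 -0.24 16.52] F along d -29.649480541829355
```

>>> move_arm --plan '[{"tx":0,"ty":0,"tz":-3.5,"wx":0,"wy":0,"wz":0},{"tx":0,"ty":0,"tz":-3.5,"wx":0,"wy":0,"wz":0},{"tx":0,"ty":0,"tz":0,"wx":0,"wy":0,"wz":0},{"tx":0,"ty":0,"tz":0,"wx":0,"wy":0,"wz":0}]'

```text
time_s: 20.57
ee_pos: [399.1, -231.0, 167.9]
ee_rot: [145.0, 0.0, 102.5]
force: [0.9, -0.1, -3.1]
gripper_width: 19.8
gripper_force: 60.0
```

>>> move_arm --plan '[{"tx":0,"ty":0,"tz":2.1,"wx":0,"wy":0,"wz":0},{"tx":0,"ty":0,"tz":2.5,"wx":0,"wy":0,"wz":0},{"tx":0,"ty":0,"tz":2.6,"wx":0,"wy":0,"wz":0}]'

```text
time_s: 20.82
ee_pos: [439.2, -221.1, 107.4]
ee_rot: [145.1, -0.0, 102.5]
force: [-5.0, -0.7, 5.5]
gripper_width: 19.6
gripper_force: 60.0
```

```bash
python3 -c "from st import *"
```

```text
20.8167 [ 439.22 -221.13  107.39] [145.11  -0.02 102.52] F [-4.96 -0.68  5.5 ] T [-0.06  0.63  0.03] 19.57217494457164
rel contact, tool mm [ 0.31 -0.46 18.75] F along d -7.368581045249636
```

>>> move_arm --plan '[{"tx":0,"ty":0,"tz":-3.5,"wx":0,"wy":0,"wz":0},{"tx":0,"ty":0,"tz":-3.5,"wx":0,"wy":0,"wz":0},{"tx":0,"ty":0,"tz":0,"wx":0,"wy":0,"wz":0},{"tx":0,"ty":0,"tz":0,"wx":0,"wy":0,"wz":0}]'

```text
time_s: 21.15
ee_pos: [400.2, -230.6, 166.0]
ee_rot: [145.0, 0.0, 102.5]
force: [0.2, 0.2, -4.2]
gripper_width: 19.5
gripper_force: 60.0
```

Run:
```python
from st import *
g=snap('wrist','w9');t=snap('top','top9')
d_=d
for tr in (0,14):
    q=np.array([441.6,-266.5,119])+tr*d;print(tr,proj(g,q),proj(t,q))
```

```text
21.15 [ 400.16 -230.58  166.  ] [145.04   0.01 102.54] F [ 0.21  0.16 -4.17] T [-0.07  0.76 -0.  ] 19.527825203010973
rel contact, tool mm [ -0.4    0.27 -52.3 ] F along d 3.5580404556690484
0 [328.02868847510524, 257.541258329955] [386.5105815825517, 257.08350088378984]
14 [328.0361545528312, 250.70598845972597] [385.0716531373832, 254.3043527765911]
```

>>> move_arm --plan '[{"tx":0,"ty":0,"tz":2.2,"wx":0,"wy":0,"wz":0},{"tx":0,"ty":0,"tz":2.5,"wx":0,"wy":0,"wz":0},{"tx":0,"ty":0,"tz":2.5,"wx":0,"wy":0,"wz":0}]'

```text
time_s: 21.5
ee_pos: [440.5, -220.9, 105.8]
ee_rot: [145.1, -0.0, 102.5]
force: [-3.6, -0.9, 2.4]
gripper_width: 19.5
gripper_force: 60.0
```

```bash
python3 -c "from st import *"
```

```text
21.5 [ 440.48 -220.95  105.83] [145.1   -0.03 102.54] F [-3.57 -0.89  2.41] T [-0.06  0.69  0.02] 19.495990015307132
rel contact, tool mm [ 0.21 -0.31 20.76] F along d -4.086239932075186
```

>>> move_arm --plan '[{"tx":0,"ty":0,"tz":-3.5,"wx":0,"wy":0,"wz":0},{"tx":0,"ty":0,"tz":-3.5,"wx":0,"wy":0,"wz":0},{"tx":0,"ty":0,"tz":0,"wx":0,"wy":0,"wz":0}]'

```text
time_s: 21.75
ee_pos: [401.5, -231.7, 166.5]
ee_rot: [145.0, 0.1, 102.5]
force: [0.5, -0.4, -2.2]
gripper_width: 19.6
gripper_force: 60.0
```

Run:
```python
from st import *
g=snap('scene','scene10');a=load('scene8')
Rm=Rn.from_euler('xyz',s['ee_rot'],degrees=True).as_matrix();print('top face pred',proj(g,p-44.5*Rm[:,0]-59*Rm[:,2]))
for x in(a,g):
    m=(np.abs(x['color'].astype(int)-[182,176,167]).max(2)<9).astype(np.uint8);m[:255]=0;m[315:]=0;m[:,:310]=0;m[:,365:]=0
    k,l,S,C=cv2.connectedComponentsWithStats(m);i=1+np.argmax(S[1:,4]);print(S[i],C[i])
```

```text
21.75 [ 401.53 -231.7   166.52] [144.99   0.14 102.54] F [ 0.53 -0.42 -2.2 ] T [-0.16  0.65  0.01] 19.616786044509556
rel contact, tool mm [ -1.79   1.47 -52.11] F along d 2.0489344614060108
top face pred [336.2498799883119, 283.4395563143419]
[325 272  26  20 309] [334.73 282.05]
[336 272  18  16  51] [345.14 279.92]
```

Run:
```python
from st import *
for n in('scene8','scene10'):
    x=load(n)['color'];print(n,'cols 312..366 step3');
    for v in range(260,304,3):print(v,' '.join('%3d'%i for i in x[v,312:368:3].mean(1)))
```

```text
21.8 [ 401.59 -231.24  165.37] [145.     0.11 102.52] F [-0.23 -0.01 -3.55] T [-0.13  0.74 -0.03] 19.362477067195165
rel contact, tool mm [ -1.35   0.94 -51.07] F along d 2.7730877628972475
scene8 cols 312..366 step3
260  39  41  39  40  43  48  92 176 117 118 122 122  98 139 223 221 219 218 149
263  54  42  42  40  42  42  77 117 118 118 121  99 149 218 219 219 205 134 118
266  69  52  42  42  42  37  90  89 118 120 104 117 231 218 216 200 115  79 100
269  60  39  47  62  42  46  98  72  77  91  91 233 216 215 216 199  74  87  89
272  56  72  70  70  52  67 109 176 183 119 235 229 214 189 187 189  91  67  79
275  43 105  65  66 135 167 175 176 176 178 187 209 203 190 190 190 149 107 106
278  44 102  66 107 133 174 174 174 175 177 178 184 201 198 188 189 190 191 193
281  52  50  65 104 139 172 172 174 175 176 177 178 177 161 185 183 187 189 192
284  46  52  91  71 184 172 172 173 174 175 176 154 163 117  98 103 130 184 198
287  40  40  39 115 193 169 172 173 174 175 172 113 161  95  73  97  81 188 191
290  40  41  35 179 197 156 171 172 174 170 118 115 129  69  70  97  77 195 162
293
[... 844 characters left out ...]
 140 159 162 161 162 162 204 183 177 204 189 191 191 192 193
281  56  48  53  64 158 159 159 160 161 163 185 169 177 198 192 185 188 191 192
284  42  55 100  73 154 157 159 160 160 162 161 141 158 171 154 103 130 184 198
287  44  40  40  38 107 156 158 158 160 155 134 117 129 170 115  98  82 190 193
290  59  41  42  34 187 155 156 158 142 116 103 106 137 138  76  99  76 196 164
293  43  41  41  72 204 150 112  80  82 119 116 136 129  89  89  92  84 121 124
296 114  52  40 158 203 138 121  88  75  75  76  84  75  82  96  82  80  83  86
299  74  95 207 206 189 119 121 123  87  74  83  80  79  80  79 107  78  80  80
302  67 185 214 212 147 122 122 122 122  84  75  78  81  83 117  82  79  78  79
```

The scene image shows the mallet's upper face darker and shifted left, so it tilted in the grip during the strikes. I'll measure that tilt and the pin's position from two views.

Run:
```python
from st import *
sc=load('scene10');t=snap('top','top10');t7=load('top7')
Rm=Rn.from_euler('xyz',s['ee_rot'],degrees=True).as_matrix();tp=p-44.5*Rm[:,0]-59*Rm[:,2]
x=sc['color'].astype(float).mean(2);m=((x>152)&(x<166)).astype(np.uint8);m[:268]=0;m[296:]=0;m[:,:318]=0;m[:,345:]=0
k,l,S,C=cv2.connectedComponentsWithStats(m,connectivity=4);i=1+np.argmax(S[1:,4]);print('scene',S[i],C[i],'pred',proj(sc,tp))
u,v=map(round,proj(t,tp));print('top pred',proj(t,tp))
y=t['color'].mean(2)
for r in range(v-16,v+17,2):print(r,' '.join('%3d'%i for i in y[r,u-20:u+21:2]))
```

```text
21.8 [ 401.59 -231.24  165.37] [145.     0.11 102.52] F [-0.23 -0.01 -3.55] T [-0.13  0.74 -0.03] 19.362477067195165
rel contact, tool mm [ -1.35   0.94 -51.07] F along d 2.7730877628972475
scene [324 271  20  20 256] [332.21 281.56] pred [336.0664195510855, 283.6644091796331]
top pred [400.0913781767176, 282.07768364677656]
266 125 128 165 189 194 189 169 169 174 179 179 176 178 179 177 177 175 174 170 169 159
268 125 128 162 183 181 149 140 153 144 148 153 158 171 180 180 178 176 175 173 167 148
270 129 129 161 176 164 119 118 115 112 102  90 113 157 178 180 179 176 174 171 155 138
272 132 131 148 135 118  88  82  78  76  73  70  85 131 178 181 179 175 175 169 154 142
274  95  86  83  78  75  77  75  75  77  77  77  72  92 162 182 181 182 184 179 166 155
276  76  76  77  76  75  76  73  71  66  59  53  46  51 140 194 198 196 192 186 176 157
278  76  75  71  69  60  56  48  42  37  39  39  37  37  89 178 201 197 193 194 186 163
280  58  52  45  41  40  37  36  37  37  49  43  37  39  60 169 203 200 199 196 190 166
282  37  40  43  33  36  34  29  31  33  36  34  42  42  52 167 201 199 199 195 192 174
284  32  37  49  32  34  32  30  32  33  31  32  32  30  49 161 200 197 199 198 198 190
286  40  30  32  32  31  30  30  32  31  30  32  30  36  93 177 199 199 199 199 201 199
288  33  27  26  30  31  30  30  30  33  30  31  44  76 154 201 203 203 202 202 201 201
290  25  25  27  27  26  28  28  27  23  29  28  43  64 159 205 204 205 204 202 200 201
292  33  25  23  23  22  20  21  17  17  33  30  29  36 143 203 205 205 203 202 199 202
294  42  26  24  18  21  24  24  21  24  34  31  29  30 129 200 204 204 202 199 196 198
296  27  21  25  23  21  23  24  24  22  33  30  25  40 124 199 203 205 203 199 198 198
298  22  24  23  22  20  22  22  22  23  29  25  42 141 187 202 202 204 201 199 198 197
```

>>> move_arm --plan '[{"tx":0,"ty":0,"tz":-4,"wx":0,"wy":0,"wz":0},{"tx":0,"ty":0,"tz":-4,"wx":0,"wy":0,"wz":0},{"tx":0,"ty":0,"tz":0,"wx":0.122,"wy":0,"wz":0},{"tx":0,"ty":0,"tz":0,"wx":0.122,"wy":0,"wz":0},{"tx":0,"ty":0,"tz":0,"wx":0.122,"wy":0,"wz":0},{"tx":0,"ty":0,"tz":0,"wx":0.122,"wy":0,"wz":0},{"tx":0,"ty":0,"tz":0,"wx":0.122,"wy":0,"wz":0},{"tx":-3,"ty":2.5,"tz":0,"wx":0,"wy":0,"wz":0},{"tx":-3,"ty":2.5,"tz":0,"wx":0,"wy":0,"wz":0},{"tx":-3,"ty":2.5,"tz":0,"wx":0,"wy":0,"wz":0},{"tx":-3,"ty":2.5,"tz":0,"wx":0,"wy":0,"wz":0},{"tx":0,"ty":0,"tz":0,"wx":0,"wy":0,"wz":0}]'

```text
time_s: 22.85
ee_pos: [486.4, -337.3, 226.6]
ee_rot: [179.0, -0.2, 102.8]
force: [-0.1, -1.2, -3.4]
gripper_width: 19.6
gripper_force: 60.0
```

Run:
```python
from st import *
g=snap('wrist','w11');sc=snap('scene','scene11')
ph=np.array([441.6,-266.5,119])
for tr in (0,7,14):print(tr,proj(g,ph+tr*d))
u,v=map(round,proj(g,ph+7*d));y=g['color'].mean(2)
for r in range(v-24,v+25,2):print(r,' '.join('%3d'%i for i in y[r,u-26:u+27:2]))
Rm=Rn.from_euler('xyz',s['ee_rot'],degrees=True).as_matrix();piv=p-29*Rm[:,2]
for w in (0,.1,.2,.3):
    Q=Rm@Rn.from_rotvec([0,-w,0]).as_matrix();print(w,'top face',proj(sc,piv+Q@[-44.5,0,-30]),'low',proj(sc,piv+Q@[-44.5,0,34]))
np.save('w11p.npy',p)
```

```text
22.85 [ 486.39 -337.34  226.61] [179.05  -0.21 102.78] F [-0.07 -1.2  -3.41] T [0.05 0.06 0.  ] 19.578540020910516
rel contact, tool mm [-123.4    84.9   -67.01] F along d 2.601295517827648
0 [292.86820062021746, 96.99368638317041]
7 [298.1274724520938, 97.3400101173977]
14 [303.1923809253623, 97.6735349991788]
73 161 159 158 156 157 157 151  93  89  94  87 135 121 125 119 114 118 119 120 117 115 122 120 122  77  72  80
75 159 159 152 158 155 151 155  91  91  90  95 135 134 120 112 118 115 119 118 118 114 118 119 113  75  80  71
77 151 156 150 158 155 152 130 103  96  97  92  91  94  80 106 114 121 118 121 116 116 113 118 102  72  77  82
79 153 151 153 151 151 143 147 101  94  96  92  91  93  97  77  81  82  72  99 109 117 105 105  89  73  66  68
81 151 151 155 155 147 144 142 102  93  92  89  89  87  91  83  73  78  69  68  63  67  73  66  73  70  67  76
83 153 152 155 152 151 144 144 102  96  94  94  92  92  84  95  91  84  76  70  77  74  75  80  91 100  94  91
85 156 154 154 150 149 145 144 103  92  92  94  95  93  75  97  92  83  85  69  68  83  94  99 105 105 100 110
87 156 158
[... 1683 characters left out ...]
155 154 162 154 105 135 137 132 133 138  82 104 103  75  73  90 102 117 135 135 136 137 134
119 218 217 223 223 195 159 159 157  95 139 136 135 136 138 136 133 123 117  72  87  95 105 125 143 139 138 133
121 218 218 223 226 167 161 164 161 101 136 137 140 137 138 136 134 130 125  74  86  92  91 102 105 119 122 141
0 top face [418.4913881545719, 246.89682240558287] low [413.95894394721154, 267.8386411887656]
0.1 top face [417.1221072004281, 244.83262430156634] low [415.85711499703905, 266.9673577467931]
0.2 top face [415.50516135406684, 242.80349722433377] low [417.553195820812, 265.90942389628293]
0.3 top face [413.6573542051239, 240.83246982744316] low [419.0276267853303, 264.6728128799461]
```

Run:
```python
from h import *
x=load('scene11')['color'];
print('    ',' '.join('%3d'%i for i in range(398,440,2)))
for v in range(228,284,2):print(v,' '.join('%3d'%i for i in x[v,398:440:2].mean(1)))
```

```text
398 400 402 404 406 408 410 412 414 416 418 420 422 424 426 428 430 432 434 436 438
228  49  57  60  56  50  58  58  58  55 125 204 210 213 218 223 228 228 227 228 227 222
230  42  43  47  52  55  58  58  57  51 168 207 209 211 216 223 227 229 231 231 229 227
232  43  43  45  49  60  69  55  56  59 201 215 212 216 214 223 224 224 227 231 232 232
234  41  48  58  80  88 100  72  43 117 220 218 216 218 216 222 225 227 229 231 232 233
236  47  60  62  64  61  69  91  61 183 212 213 214 221 220 223 227 231 232 231 232 233
238  59  62  62  63  62  70  78 103 209 212 213 213 213 222 222 224 231 231 232 234 235
240  52  66  62  62  61 116 102 172 213 211 212 213 213 218 231 232 233 235 237 238 238
242  65 101  72  63  61 192 208 210 211 211 212 212 213 212 231 235 234 235 236 238 239
244  61  67  62  61  85 202 210 210 211 211 212 213 214 207 226 236 236 236 236 238 238
246  60  60  64  58 143 211 210 211 211 212 212 212 207 168 227 236 236 236 237 238 239
248  48  51  53  49 114 176 202 208 210 210 205 187 153 157 234 237 237 236 237 238 245
250  46  45  44  60 107 122 137 149 156 155 148 
[... 747 characters left out ...]
 201 232 236 233 231 146 121 133 140 145 147 154 145 143 187 185 164 112 120 135 144
270 221 225 239 238 238 228 157 133 136 140 143 143 153 168 161 130 120 113 117 131 143
272 224 224 237 229 224 222 223 206 179 175 182 192 166 135 127 127 125 121 115 126 137
274 222 222 224 223 222 225 225 225 224 225 227 209 141 131 129 128 123 119 114 120 132
276 224 224 225 223 224 225 226 225 224 225 212 149 141 137 134 132 129 120 115 116 124
278 225 224 223 223 224 224 225 225 225 227 201 144 143 140 136 131 130 125 123 118 113
280 223 223 223 224 224 225 226 225 226 228 173 144 144 141 140 137 133 132 129 124 118
282 222 223 223 223 224 226 227 227 227 228 172 145 144 142 143 141 138 137 134 128 121
```

```bash
cat > st2.py <<'E'
from h import *
import sys
np.set_printoptions(precision=3,suppress=True)
f=np.radians(12.6);fx=np.array([np.cos(f),np.sin(f),0]);fy=np.array([-np.sin(f),np.cos(f),0]);z=np.array([0,0,1.])
d=.574*fx-.819*z;d/=np.linalg.norm(d);R=np.column_stack([fy,np.cross(d,fy),d])
w=.22;ph=np.array([441.6,-266.5,119]);T=R@Rn.from_rotvec([0,w,0]).as_matrix()
c=ph-R@[-34.5,0,34]+29*T[:,2]     # TCP when face meets head with the pin out
s=env.state();p=np.array(s['ee_pos']);Rm=Rn.from_euler('xyz',s['ee_rot'],degrees=True).as_matrix()
print(s['time_s'],p,s['ee_rot'],'F.d',s['force']@d,'T',s['torque'],'rel (fy,.,d)',R.T@(p-c))
print('rot left (tool)',Rn.from_matrix(Rm.T@T).as_rotvec(),'d in tool',T.T@d)
E
python3 - <<'E'
from st2 import *
q=c-60*d;print('start',q,'delta now-frame cm',Rm.T@(q-p)/10,'delta in T frame',T.T@(q-p)/10)
E
```

```text
22.95 [ 481.048 -333.812  227.494] [179.309  -0.483 102.746] F.d 2.6857497496760647 T [ 0.06   0.184 -0.003] rel (fy,.,d) [-115.125   81.77   -69.479]
rot left (tool) [-0.597  0.204 -0.066] d in tool [-0.218 -0.     0.976]
start [ 395.895 -234.88   172.801] delta now-frame cm [11.482 -6.189  5.492] delta in T frame [11.028 -8.177  3.437]
```

>>> move_arm --plan '[{"tx":2.87,"ty":-1.55,"tz":0.4,"wx":0,"wy":0,"wz":0},{"tx":2.87,"ty":-1.55,"tz":0.4,"wx":0,"wy":0,"wz":0},{"tx":2.87,"ty":-1.55,"tz":0.4,"wx":0,"wy":0,"wz":0},{"tx":2.87,"ty":-1.55,"tz":0.4,"wx":0,"wy":0,"wz":0},{"tx":0,"ty":0,"tz":0,"wx":-0.0995,"wy":0.034,"wz":-0.011},{"tx":0,"ty":0,"tz":0,"wx":-0.0995,"wy":0.034,"wz":-0.011},{"tx":0,"ty":0,"tz":0,"wx":-0.0995,"wy":0.034,"wz":-0.011},{"tx":0,"ty":0,"tz":0,"wx":-0.0995,"wy":0.034,"wz":-0.011},{"tx":0,"ty":0,"tz":0,"wx":-0.0995,"wy":0.034,"wz":-0.011},{"tx":0,"ty":0,"tz":0,"wx":-0.0995,"wy":0.034,"wz":-0.011},{"tx":0,"ty":0,"tz":0,"wx":0,"wy":0,"wz":0},{"tx":0,"ty":0,"tz":0,"wx":0,"wy":0,"wz":0}]'

```text
time_s: 23.95
ee_pos: [393.3, -236.1, 213.3]
ee_rot: [144.3, -10.1, 109.6]
force: [0.3, 0.1, -3.7]
gripper_width: 19.5
gripper_force: 60.0
```

Run:
```python
from st2 import *
print('delta to start cm',Rm.T@(c-60*d-p)/10)
sc=snap('scene','scene12')
piv=p-29*Rm[:,2];Q=Rm@Rn.from_rotvec([0,-w,0]).as_matrix();print('top face',proj(sc,piv+Q@[-44.5,0,-30]))
```

```text
23.95 [ 393.284 -236.055  213.342] [144.324 -10.077 109.614] F.d 3.191986368273705 T [-0.36   0.651 -0.058] rel (fy,.,d) [ -0.577  20.972 -94.809]
rot left (tool) [ 0.001  0.006 -0.002] d in tool [-0.218 -0.     0.976]
delta to start cm [-0.687 -2.098  3.412]
top face [339.1467209933509, 273.59202996851536]
```

>>> move_arm --plan '[{"tx":-0.34,"ty":-1.05,"tz":1.7,"wx":0,"wy":0.003,"wz":0},{"tx":-0.34,"ty":-1.05,"tz":1.7,"wx":0,"wy":0.003,"wz":0},{"tx":0,"ty":0,"tz":0,"wx":0,"wy":0,"wz":0},{"tx":0,"ty":0,"tz":0,"wx":0,"wy":0,"wz":0}]'

```text
time_s: 24.33
ee_pos: [398.1, -234.1, 174.5]
ee_rot: [144.2, -10.2, 110.2]
force: [0.2, -0.3, -3.1]
gripper_width: 19.7
gripper_force: 60.0
```

>>> move_arm --plan '[{"tx":-0.48,"ty":0,"tz":2.15,"wx":0,"wy":0,"wz":0},{"tx":-0.57,"ty":0,"tz":2.54,"wx":0,"wy":0,"wz":0},{"tx":-0.55,"ty":0,"tz":2.44,"wx":0,"wy":0,"wz":0}]'

```text
time_s: 24.58
ee_pos: [440.6, -227.2, 116.0]
ee_rot: [144.1, -9.9, 110.1]
force: [0.1, 0.5, -2.5]
gripper_width: 19.9
gripper_force: 60.0
```

```bash
python3 -c "from st2 import *"
```

```text
24.5833 [ 440.632 -227.198  116.025] [144.074  -9.877 110.054] F.d 2.162625094270795 T [-0.374  0.712 -0.041] rel (fy,.,d) [-2.262  4.54  12.513]
rot left (tool) [0.004 0.004 0.006] d in tool [-0.218 -0.     0.976]
```

>>> move_arm --plan '[{"tx":0.7,"ty":0,"tz":-3.1,"wx":0,"wy":0,"wz":0},{"tx":0.7,"ty":0,"tz":-3.1,"wx":0,"wy":0,"wz":0},{"tx":0,"ty":0,"tz":0,"wx":0,"wy":0,"wz":0},{"tx":0,"ty":0,"tz":0,"wx":0,"wy":0,"wz":0}]'

```text
time_s: 24.92
ee_pos: [403.9, -235.6, 168.8]
ee_rot: [144.1, -9.8, 110.0]
force: [0.1, -0.4, -2.1]
gripper_width: 19.1
gripper_force: 60.0
```

```bash
python3 -c "from st2 import *"
```

```text
24.9167 [ 403.915 -235.578  168.78 ] [144.093  -9.83  110.02 ] F.d 1.672340054440062 T [-0.376  0.689 -0.012] rel (fy,.,d) [ -2.43    3.977 -52.302]
rot left (tool) [0.004 0.006 0.006] d in tool [-0.218 -0.     0.976]
```

>>> move_arm --plan '[{"tx":-0.45,"ty":-0.13,"tz":2.0,"wx":0,"wy":0,"wz":0},{"tx":-0.53,"ty":-0.13,"tz":2.37,"wx":0,"wy":0,"wz":0},{"tx":-0.52,"ty":-0.13,"tz":2.37,"wx":0,"wy":0,"wz":0}]'

```text
time_s: 25.17
ee_pos: [439.5, -225.8, 108.2]
ee_rot: [144.1, -10.1, 110.1]
force: [-28.0, 6.5, 40.4]
gripper_width: 19.7
gripper_force: 60.0
```

```bash
python3 -c "from st2 import *"
```

```text
25.1667 [ 439.504 -225.774  108.244] [144.087 -10.087 110.082] F.d -47.93047526941719 T [2.807 0.569 2.125] rel (fy,.,d) [-0.626 -0.573 18.432]
rot left (tool) [0.003 0.001 0.004] d in tool [-0.218 -0.     0.976]
```

>>> move_arm --plan '[{"tx":0.7,"ty":0,"tz":-3.1,"wx":0,"wy":0,"wz":0},{"tx":0.7,"ty":0,"tz":-3.1,"wx":0,"wy":0,"wz":0},{"tx":0,"ty":0,"tz":0,"wx":0,"wy":0,"wz":0},{"tx":0,"ty":0,"tz":0,"wx":0,"wy":0,"wz":0}]'

```text
time_s: 25.5
ee_pos: [403.4, -234.7, 160.6]
ee_rot: [144.1, -10.0, 110.0]
force: [-0.4, 0.8, -3.7]
gripper_width: 19.6
gripper_force: 60.3
```

```bash
python3 -c "from st2 import *"
```

```text
25.5 [ 403.372 -234.736  160.598] [144.127  -9.983 109.999] F.d 2.9086718693923386 T [-0.303  0.678  0.017] rel (fy,.,d) [ -1.491  -1.002 -45.801]
rot left (tool) [0.003 0.004 0.004] d in tool [-0.218 -0.     0.976]
```

>>> move_arm --plan '[{"tx":-0.42,"ty":0,"tz":1.85,"wx":0,"wy":0,"wz":0},{"tx":-0.5,"ty":0,"tz":2.2,"wx":0,"wy":0,"wz":0},{"tx":-0.5,"ty":0,"tz":2.25,"wx":0,"wy":0,"wz":0}]'

```text
time_s: 25.75
ee_pos: [439.8, -225.7, 106.0]
ee_rot: [144.2, -10.1, 110.0]
force: [-21.6, -8.0, 27.4]
gripper_width: 19.2
gripper_force: 61.2
```

```bash
python3 -c "from st2 import *"
```

```text
25.75 [ 439.767 -225.654  105.961] [144.173 -10.136 110.006] F.d -35.52918742059164 T [0.398 0.74  0.524] rel (fy,.,d) [-0.567 -1.652 20.464]
rot left (tool) [0.002 0.001 0.003] d in tool [-0.218 -0.     0.976]
```

>>> move_arm --plan '[{"tx":0.7,"ty":0,"tz":-3.1,"wx":0,"wy":0,"wz":0},{"tx":0.7,"ty":0,"tz":-3.1,"wx":0,"wy":0,"wz":0},{"tx":0.5,"ty":0,"tz":-3.1,"wx":0,"wy":0,"wz":0},{"tx":0,"ty":0,"tz":-3,"wx":0.1,"wy":-0.034,"wz":0.011},{"tx":0,"ty":0,"tz":0,"wx":0.1,"wy":-0.034,"wz":0.011},{"tx":0,"ty":0,"tz":0,"wx":0.1,"wy":-0.034,"wz":0.011},{"tx":0,"ty":0,"tz":0,"wx":0.1,"wy":-0.034,"wz":0.011},{"tx":0,"ty":0,"tz":0,"wx":0.1,"wy":-0.034,"wz":0.011},{"tx":0,"ty":0,"tz":0,"wx":0.1,"wy":-0.034,"wz":0.011},{"tx":0,"ty":0,"tz":0,"wx":0,"wy":0,"wz":0}]'

```text
time_s: 26.58
ee_pos: [374.8, -246.4, 207.9]
ee_rot: [179.3, -0.4, 103.3]
force: [1.1, 0.5, -3.6]
gripper_width: 19.5
gripper_force: 63.5
```

```bash
python3 -c "
from st2 import *
tg=np.array([486.4,-337.3,226.6]);print('to view pose cm',Rm.T@(tg-p)/10)"
```

```text
26.5833 [ 374.804 -246.443  207.906] [179.309  -0.446 103.268] F.d 3.667384731060476 T [0.075 0.029 0.   ] rel (fy,.,d) [  -6.684    1.227 -102.009]
rot left (tool) [-0.598  0.202 -0.057] d in tool [-0.218 -0.     0.976]
to view pose cm [-11.389   8.799  -1.852]
```

>>> move_arm --plan '[{"tx":-2.85,"ty":2.2,"tz":-0.46,"wx":0,"wy":0,"wz":0},{"tx":-2.85,"ty":2.2,"tz":-0.46,"wx":0,"wy":0,"wz":0},{"tx":-2.85,"ty":2.2,"tz":-0.46,"wx":0,"wy":0,"wz":0},{"tx":-2.85,"ty":2.2,"tz":-0.46,"wx":0,"wy":0,"wz":0},{"tx":0,"ty":0,"tz":0,"wx":0,"wy":0,"wz":0},{"tx":0,"ty":0,"tz":0,"wx":0,"wy":0,"wz":0}]'

```text
time_s: 27.08
ee_pos: [482.5, -341.6, 224.7]
ee_rot: [179.3, -0.7, 102.9]
force: [0.3, 0.3, -4.0]
gripper_width: 19.8
gripper_force: 63.4
```

Run:
```python
from st2 import *
g=snap('wrist','w13');sc=snap('scene','scene13')
for tr in (0,7,14):print(tr,proj(g,ph+tr*d))
u,v=map(round,proj(g,ph+7*d));y=g['color'].mean(2)
print('u0',u-18,'step 2')
for r in range(v-14,v+15,2):print(r,' '.join('%3d'%i for i in y[r,u-18:u+27:2]))
piv=p-29*Rm[:,2];uu=None
for w in (.1,.2,.3,.4,.5):
    Q=Rm@Rn.from_rotvec([0,-w,0]).as_matrix();a=proj(sc,piv+Q@[-44.5,0,-30]);print(w,'top face',a,'low',proj(sc,piv+Q@[-44.5,0,34]))
    if w==.3:uu=a
x=sc['color'].mean(2);u,v=map(round,uu)
print('    ',' '.join('%3d'%i for i in range(u-18,u+20,2)))
for r in range(v-12,v+36,2):print(r,' '.join('%3d'%i for i in x[r,u-18:u+20:2]))
```

```text
27.0833 [ 482.477 -341.589  224.675] [179.349  -0.652 102.874] F.d 3.474977425752238 T [ 0.085  0.138 -0.028] rel (fy,.,d) [-123.027   79.904  -67.344]
rot left (tool) [-0.597  0.201 -0.065] d in tool [-0.218 -0.     0.976]
0 [299.2455377054141, 93.81655223908874]
7 [304.44810551573795, 94.28630725421364]
14 [309.4576490041221, 94.73863354056877]
u0 286 step 2
80 149 139 145  88 100  89  94  92  93  91  92  97  76  70  73  75  75  75  80  72  76  79  79
82 148 144 142  90  90  92  95  88  95  76  93 102  80  71  68  73  83  78  78  75  83  80  76
84 147 148 146  92  94  98  97  94  93  70  80  96  82  77  67  61  53  52  57  81  79  76  80
86 143 148 145  92  95  96  96  98  66  59  72  77  73  61  59  64  89  93  92  89  89  88  86
88 148 148 146  92  92  95  92  75  63  75  75  78  88  84  90  98 108 111 104 104 100 104 112
90 145 142 147  89  88  93  92  61  71  72  62  88  76  85 100 114 128 122 124 121 127 134 134
92 144 144 140  88  91  93  71  64  67  68  68  75  82 101 109 124 130 131 128 132 137 142 147
94 136 137 136  89  91  97  59  65  73  70  72  70  83  99 107 123 135 1
[... 2474 characters left out ...]
 123 215 144 102 111 121 124 128 131 131 144 195 188 202 138
264 161 211 225 175 200 220 174 115 113 118 124 127 135 154 189 176 173 210 169
266 137 206 234 233 225 226 215 118 127 127 130 130 173 179 160 155 174 195 145
268 148 223 237 235 233 235 235 154 120 133 139 145 148 148 148 159 171 128 113
270 200 223 236 239 238 238 238 231 155 132 137 143 146 148 144 137 122 115 113
272 219 223 234 238 229 224 226 225 223 213 193 190 181 137 129 128 126 125 117
274 224 221 223 224 222 223 225 225 225 224 226 226 172 133 130 130 126 121 116
276 226 224 225 224 224 225 226 226 225 225 226 177 142 140 135 133 131 124 117
278 226 225 224 223 224 224 225 225 225 226 225 161 143 142 138 134 131 128 124
```

Run:
```python
from st2 import *
w1,w4,w11,w13=[load(n) for n in('w1','w4','w11','w13')]
pr=lambda a:print(' '.join('%d'%i for i in a))
print('w1 row162 u250..282');pr(w1['color'].mean(2)[160:165,250:282].mean(0))
print('w1 plate edge row 150 u260..285');pr(w1['color'].mean(2)[143:146,255:285].mean(0))
print('w4 col299 v160..200');pr(w4['color'].mean(2)[160:200,297:302].mean(1))
print('w4 plate col 340 v160..190');pr(w4['color'].mean(2)[160:190,337:342].mean(1))
print('w11 row 97 u280..312');pr(w11['color'].mean(2)[95:100,280:312].mean(0))
print('w13 row 95 u286..318');pr(w13['color'].mean(2)[93:98,286:318].mean(0))
print(s['time_s'],p)
```

```text
27.1833 [ 480.823 -340.496  225.52 ] [179.395  -0.623 102.863] F.d 3.3936444634726435 T [ 0.014  0.089 -0.007] rel (fy,.,d) [-121.599   79.263  -68.825]
rot left (tool) [-0.598  0.201 -0.065] d in tool [-0.218 -0.     0.976]
w1 row162 u250..282
172 163 157 161 164 172 124 59 52 57 59 60 60 57 61 66 74 78 81 81 72 68 71 66 70 133 146 139 131 123 117 107
w1 plate edge row 150 u260..285
128 129 130 125 124 125 120 123 123 122 126 100 71 70 77 79 74 78 63 70 69 69 71 69 71 71 72 65 66 63
w4 col299 v160..200
173 175 176 177 177 176 176 175 178 175 125 78 75 79 75 79 88 83 82 75 67 59 59 60 60 60 58 56 54 114 139 135 136 138 140 140 142 142 142 143
w4 plate col 340 v160..190
122 114 103 94 89 87 89 91 82 81 81 89 93 95 83 90 149 150 148 148 147 149 210 220 219 216 217 218 219 215
w11 row 97 u280..312
139 137 135 138 136 139 114 83 86 93 95 79 61 62 67 67 68 70 68 68 68 68 74 84 90 93 100 68 73 84 91 97
w13 row 95 u286..318
138 137 138 139 137 139 90 80 91 95 95 94 62 61 67 65 68 69 71 69 69 70 66 74 85 92 100 103 106 117 124 132
27.1833 [ 480.823 -340.496  225.52 ]
```

Run:
```python
from h import *
f=np.radians(12.6);fx=np.array([np.cos(f),np.sin(f),0])
I={'w1':((256.4,162),(266,144)),'w4':((299,188.9),(340,175.8)),'w11':((291.4,97),(286.3,97)),'w13':((297.6,95),(291.8,95))}
for n,(e,pl) in I.items():
    g=load(n);P=onz(g,*pl,12)@fx
    for t in ((0,) if n in('w1','w4') else (0,6,8,10,12,14)):
        E=onz(g,*e,113.8-.819*t)@fx;print(n,t,'plate',round(P,1),'E-plate',round(E-P,2),'less travel',round(E-P-.574*t,2),'E',round(E,1))
```

```text
w1 0 plate 357.2 E-plate 5.66 less travel 5.66 E 362.8
w4 0 plate 357.7 E-plate 5.24 less travel 5.24 E 362.9
w11 0 plate 357.0 E-plate 14.19 less travel 14.19 E 371.2
w11 6 plate 357.0 E-plate 13.78 less travel 10.34 E 370.8
w11 8 plate 357.0 E-plate 13.65 less travel 9.06 E 370.6
w11 10 plate 357.0 E-plate 13.51 less travel 7.77 E 370.5
w11 12 plate 357.0 E-plate 13.38 less travel 6.49 E 370.4
w11 14 plate 357.0 E-plate 13.24 less travel 5.2 E 370.2
w13 0 plate 357.3 E-plate 13.78 less travel 13.78 E 371.1
w13 6 plate 357.3 E-plate 13.43 less travel 9.99 E 370.7
w13 8 plate 357.3 E-plate 13.31 less travel 8.72 E 370.6
w13 10 plate 357.3 E-plate 13.2 less travel 7.46 E 370.5
w13 12 plate 357.3 E-plate 13.08 less travel 6.19 E 370.4
w13 14 plate 357.3 E-plate 12.96 less travel 4.93 E 370.3
```

The measured head edge puts pin travel at 13–14 mm in both views. It didn't move under the last 50 N blow, so it is home against its stop. Next I'll take the mallet back.

```bash
cat > pl.py <<'E'
from h import *
np.set_printoptions(precision=3,suppress=True)
R0=Rn.from_euler('xyz',[180,0,120],degrees=True).as_matrix();w=.25;T=R0@Rn.from_rotvec([0,w,0]).as_matrix()
piv=np.array([556.4,202.5,38.]);tgt=piv+29*T[:,2]
s=env.state();p=np.array(s['ee_pos']);Rm=Rn.from_euler('xyz',s['ee_rot'],degrees=True).as_matrix()
print(s['time_s'],p,s['ee_rot'],'F',s['force'],'T',s['torque'],s['gripper_width'],s['gripper_force'])
print('tgt',tgt,'rot left',Rn.from_matrix(Rm.T@T).as_rotvec(),'delta T-frame cm',T.T@(tgt-p)/10,'delta R0-frame',R0.T@(tgt-p)/10,'delta cur frame',Rm.T@(tgt-p)/10)
E
python3 -c "from pl import *"
```

```text
27.1833 [ 480.823 -340.496  225.52 ] [179.395  -0.623 102.863] F [ 0.189  0.939 -3.871] T [ 0.014  0.089 -0.007] 19.821275536754264 63.44858271069825
tgt [552.813 208.713   9.902] rot left [ 0.049  0.239 -0.296] delta T-frame cm [37.262 33.695 31.768] delta R0-frame [43.963 33.695 21.562] delta cur frame [51.703 19.01  22.327]
```

>>> move_arm --plan '[{"tx":0,"ty":0,"tz":0,"wx":0.006,"wy":0,"wz":-0.1},{"tx":0,"ty":0,"tz":0,"wx":0.003,"wy":0,"wz":-0.1},{"tx":0,"ty":0,"tz":0,"wx":0.003,"wy":0,"wz":-0.1},{"tx":2.44,"ty":1.87,"tz":0,"wx":0,"wy":0,"wz":0},{"tx":2.44,"ty":1.87,"tz":0,"wx":0,"wy":0,"wz":0},{"tx":2.44,"ty":1.87,"tz":0,"wx":0,"wy":0,"wz":0},{"tx":2.44,"ty":1.87,"tz":0,"wx":0,"wy":0,"wz":0},{"tx":2.44,"ty":1.87,"tz":0,"wx":0,"wy":0,"wz":0},{"tx":2.44,"ty":1.87,"tz":0,"wx":0,"wy":0,"wz":0},{"tx":2.44,"ty":1.87,"tz":0,"wx":0,"wy":0,"wz":0},{"tx":2.44,"ty":1.87,"tz":0,"wx":0,"wy":0,"wz":0},{"tx":2.44,"ty":1.87,"tz":0,"wx":0,"wy":0,"wz":0}]'

```text
time_s: 28.18
ee_pos: [515.8, -65.1, 228.5]
ee_rot: [179.9, -0.4, 120.1]
force: [0.3, 1.0, -3.5]
gripper_width: 19.8
gripper_force: 63.4
```

>>> move_arm --plan '[{"tx":2.44,"ty":1.87,"tz":0,"wx":0,"wy":0,"wz":0},{"tx":2.44,"ty":1.87,"tz":0,"wx":0,"wy":0,"wz":0},{"tx":2.44,"ty":1.87,"tz":0,"wx":0,"wy":0,"wz":0},{"tx":2.44,"ty":1.87,"tz":0,"wx":0,"wy":0,"wz":0},{"tx":2.44,"ty":1.87,"tz":0,"wx":0,"wy":0,"wz":0},{"tx":2.44,"ty":1.87,"tz":0,"wx":0,"wy":0,"wz":0},{"tx":2.44,"ty":1.87,"tz":0,"wx":0,"wy":0,"wz":0},{"tx":2.44,"ty":1.87,"tz":0,"wx":0,"wy":0,"wz":0},{"tx":2.44,"ty":1.87,"tz":0,"wx":0,"wy":0,"wz":0},{"tx":0,"ty":0,"tz":0,"wx":0,"wy":0.08,"wz":0},{"tx":0,"ty":0,"tz":0,"wx":0,"wy":0.08,"wz":0},{"tx":0,"ty":0,"tz":0,"wx":0,"wy":0.08,"wz":0}]'

```text
time_s: 29.18
ee_pos: [551.7, 208.7, 230.6]
ee_rot: [179.8, -14.3, 120.3]
force: [0.3, -0.3, -3.8]
gripper_width: 19.9
gripper_force: 63.4
```

>>> move_arm --plan '[{"tx":0,"ty":0,"tz":0,"wx":0,"wy":0,"wz":0},{"tx":0,"ty":0,"tz":0,"wx":0,"wy":0,"wz":0}]'

```text
time_s: 29.35
ee_pos: [552.7, 206.0, 229.4]
ee_rot: [180.0, -14.0, 119.9]
force: [-0.3, 0.2, -3.4]
gripper_width: 19.7
gripper_force: 63.4
```

Run:
```python
from pl import *
sc=snap('scene','scene14');x=sc['color'].mean(2)
pv=p-29*Rm[:,2];Q=Rm@Rn.from_rotvec([0,-.25,0]).as_matrix()
a=proj(sc,pv+Q@[-44.5,0,-30]);b=proj(sc,pv+Q@[-44.5,0,34]);print(a,b)
for ww in(.15,.35):
    Q=Rm@Rn.from_rotvec([0,-ww,0]).as_matrix();print(ww,proj(sc,pv+Q@[-44.5,0,-30]),proj(sc,pv+Q@[-44.5,0,34]))
u,v=map(round,a)
print('    ',' '.join('%3d'%i for i in range(u-16,u+20,2)))
for r in range(v-10,v+36,2):print(r,' '.join('%3d'%i for i in x[r,u-16:u+20:2]))
```

```text
29.35 [552.728 205.987 229.419] [179.983 -14.025 119.937] F [-0.346  0.234 -3.378] T [-0.177 -0.033 -0.014] 19.706338932924794 63.437470933422446
tgt [552.813 208.713   9.902] rot left [ 0.001  0.005 -0.001] delta T-frame cm [-5.206  0.144 21.327] delta R0-frame [ 0.232  0.144 21.952] delta cur frame [-5.095  0.137 21.354]
[239.22855969271382, 117.33979479397037] [242.25642670653446, 138.55491411521493]
0.15 [240.57405059193223, 119.00833508529983] [241.0410007624227, 139.79288050136282]
0.35 [237.7109997110214, 115.75175526387952] [243.2888167990955, 137.1858544002546]
     223 225 227 229 231 233 235 237 239 241 243 245 247 249 251 253 255 257
107  34  35  35  32  51  49  48  59  48 131 219 219 218 216 200 168 151 151
109  34  39  47  40  60  52  46  52  61 180 171 206 219 218 218 216 200 169
111  33  34  33  38  45  47  41  61 106 216 200 196 226 223 219 218 219 216
113  46  41  35  34  34  32  50 134 189 199 198 197 200 224 228 225 220 218
115  54  54  53  50  43  41  68 178 198 199 194 168 117 156 203 224 228 226
117  53  53  55  56  56  54  99 190 189 171 139 128 120 129 130 16
[... 601 characters left out ...]
 162 227 228 224
135 112 110 106 110 109 112 113 135 152 151 148 146 125 128 153 170 218 228
137 111 110 110 111 109 111 111 129 133 134 131 126 122 150 136 180 220 226
139 111 112 111 109 109 117 130 164 146 132 139 153 130 139 132 198 219 220
141 110 112 112 109 125 157 174 168 190 126 128 132 169 200 140 126 149 203
143 111 113 114 125 174 171 176 204 231 206 136 184 218 219 200 164 145 138
145 112 118 153 169 175 188 220 227 222 202 154 211 220 219 219 218 194 162
147 133 166 174 175 203 224 225 224 222 217 195 153 183 214 222 219 219 216
149 170 173 186 218 227 226 224 222 220 219 214 206 186 209 226 227 223 219
151 170 202 226 229 227 224 222 222 222 222 219 214 211 200 196 216 227 228
```

Run:
```python
from h import *
x=load('scene0')['color'].mean(2)
print('    ',' '.join('%3d'%i for i in range(232,264,2)))
for r in range(172,208,2):print(r,' '.join('%3d'%i for i in x[r,232:264:2]))
```

```text
232 234 236 238 240 242 244 246 248 250 252 254 256 258 260 262
172 226 225 226 226 225 220 221 222 223 225 224 224 223 224 223 221
174 227 218 210 209 205 199 201 203 204 206 219 224 225 224 225 223
176 144  77 114 178 192 199 201 203 204 202 200 208 226 226 226 226
178  46  42  42  43  69  97 150 197 204 202 205 203 211 226 226 226
180  41  43  43  43  41  67 177 195 202 202 208 211 203 211 226 227
182  41  42  42  43  42 174 201 201 201 202 202 207 152 178 204 227
184  82  68  63  53  61 187 200 201 201 202 202 204 111  42  76 121
186 150 145 142 140 133 159 200 201 201 202 197 170  83  44  43  42
188 132 139 143 146 116 104 137 167 168 160 129 114  64  44  44  44
190  94  96  99 101  99  99 112 122 123 120 112 101  65  44  44  45
192  94  92  90  91  91  91  95 106 106 108 101 100  75  43  43  44
194  67  77  80  81  80  80  91 103 105 104 102  98 123  51  43  43
196  41  41  42  41  45  49  88 102 107 105 102  97 146  83  43  44
198  41  42  42  42  42  49 102 104 107 105 102 121 175  72  42  43
200  40  41  42  45  43  43 117 119 116 113 122 147 126  60  42  43
202  35  37  37  37  39  38  84 131 125 125 128 115  93  44  44  44
204  34  36  35  36  39  38  41  76 117 111 107  68  44  42  44  43
206  35  36  36  36  36  36  38  38  39  39  40  42  43  43  44  43
```

>>> move_arm --plan '[{"tx":-0.625,"ty":0.02,"tz":2.62,"wx":0,"wy":0,"wz":0},{"tx":-0.625,"ty":0.02,"tz":2.62,"wx":0,"wy":0,"wz":0},{"tx":-0.625,"ty":0.02,"tz":2.62,"wx":0,"wy":0,"wz":0},{"tx":-0.625,"ty":0.02,"tz":2.62,"wx":0,"wy":0,"wz":0},{"tx":-0.625,"ty":0.02,"tz":2.62,"wx":0,"wy":0,"wz":0},{"tx":-0.625,"ty":0.02,"tz":2.62,"wx":0,"wy":0,"wz":0},{"tx":-0.31,"ty":0.01,"tz":1.31,"wx":0,"wy":0,"wz":0},{"tx":-0.31,"ty":0.01,"tz":1.31,"wx":0,"wy":0,"wz":0},{"tx":-0.31,"ty":0,"tz":1.31,"wx":0,"wy":0,"wz":0},{"tx":-0.15,"ty":0,"tz":0.65,"wx":0,"wy":0,"wz":0},{"tx":0,"ty":0,"tz":0,"wx":0,"wy":0,"wz":0}]'

```text
time_s: 30.32
ee_pos: [552.1, 210.5, 20.3]
ee_rot: [-179.9, -14.1, 120.1]
force: [-0.5, -0.6, -3.9]
gripper_width: 20.1
gripper_force: 63.4
```

Run:
```python
from pl import *
x=snap('scene','scene15')['color'].mean(2)
print('    ',' '.join('%3d'%i for i in range(232,264,2)))
for r in range(174,210,2):print(r,' '.join('%3d'%i for i in x[r,232:264:2]))
```

```text
30.3167 [552.109 210.548  20.275] [-179.945  -14.068  120.108] F [-0.488 -0.567 -3.859] T [-0.182 -0.058 -0.075] 20.13497910362434 63.43736104667187
tgt [552.813 208.713   9.902] rot left [-0.001  0.004  0.002] delta T-frame cm [-0.445 -0.031  0.957] delta R0-frame [-0.194 -0.031  1.037] delta cur frame [-0.44  -0.03   0.959]
     232 234 236 238 240 242 244 246 248 250 252 254 256 258 260 262
174  39  40  39  39  44  58  76  65 109 215 223 231 232 231 231 230
176  40  40  40  40  50  56  57  71 160 206 209 229 232 233 233 232
178  40  40  45  40  79  67  54 105 194 206 195 223 233 232 233 232
180  39  40  46  43  57  56  84 198 206 192 154 206 234 234 233 233
182  46  43  40  40  42  42 100 179 153 129 134 107 141 214 230 236
184  59  59  56  52  46  43 102 130 127 119 120  94  43  46  92 145
186  59  58  59  60  61  58 105 116 113 109 112 116  50  46  47  44
188  61  60  60  59  59  61 101 112 111 111 111 128  91  45  46  46
190  58  60  61  60  61  66 111 119 115 111 111 122 177  54  43  44
192  44  47  52  45  45  62 111 120 116 112 111 139 172  64  43  44
194  40  41  42  43  41  60 124 129 123 118 143 166 139  65  43  44
196  42  43  42  42  42  45 119 150 156 147 141 129 103  46  43  44
198  45  43  43  43  42  42  65 123 136 132 121  88  47  43  44  43
200  44  44  45  45  46  42  37  44  62  63  50  43  44  43  43  44
202  45  45  44  42  40  39  39  38  38  39  42  44  43  44  44  45
204  45  45  40  38  39  38  39  40  39  40  46  46  45  47  47  47
206  37  38  38  37  38  39  39  39  39  41  47  46  47  47  48  46
208  60  41  38  38  39  38  40  38  40  44  46  47  46  48  46  48
```

>>> move_arm --plan '[{"tx":0,"ty":0,"tz":0,"wx":0,"wy":0.08,"wz":0},{"tx":-0.22,"ty":0,"tz":0.66,"wx":0,"wy":0,"wz":0},{"tx":0,"ty":0,"tz":0,"wx":0,"wy":0,"wz":0}]' --gripper 1.0 --force 20

```text
time_s: 30.62
ee_pos: [554.0, 209.3, 13.7]
ee_rot: [179.9, -18.5, 120.0]
force: [-0.7, -0.9, -3.1]
gripper_width: 19.7
gripper_force: 19.9
```

>>> move_arm --plan '[{"tx":-0.06,"ty":0,"tz":0.19,"wx":0,"wy":0,"wz":0},{"tx":0,"ty":0,"tz":0,"wx":0,"wy":0,"wz":0}]'

```text
time_s: 30.78
ee_pos: [553.5, 210.5, 12.3]
ee_rot: [179.9, -18.6, 120.1]
force: [-0.3, 0.2, -3.5]
gripper_width: 19.9
gripper_force: 19.9
```

>>> move_arm --plan '[{"tx":-0.05,"ty":0,"tz":0.14,"wx":0,"wy":0,"wz":0},{"tx":0,"ty":0,"tz":0,"wx":0,"wy":0,"wz":0}]'

```text
time_s: 30.95
ee_pos: [553.6, 210.5, 10.8]
ee_rot: [179.9, -18.6, 120.1]
force: [0.3, -0.2, -2.9]
gripper_width: 19.8
gripper_force: 19.9
```

>>> move_arm --plan '[{"tx":-0.05,"ty":0,"tz":0.14,"wx":0,"wy":0,"wz":0},{"tx":0,"ty":0,"tz":0,"wx":0,"wy":0,"wz":0}]'

```text
time_s: 31.12
ee_pos: [553.6, 210.3, 9.1]
ee_rot: [179.9, -18.6, 120.1]
force: [-0.6, -0.3, -4.1]
gripper_width: 19.9
gripper_force: 19.9
```

>>> move_arm --plan '[{"tx":-0.05,"ty":0,"tz":0.14,"wx":0,"wy":0,"wz":0},{"tx":0,"ty":0,"tz":0,"wx":0,"wy":0,"wz":0}]'

```text
time_s: 31.28
ee_pos: [553.7, 210.1, 7.6]
ee_rot: [179.9, -18.6, 120.1]
force: [-0.2, -0.1, -3.6]
gripper_width: 19.8
gripper_force: 19.9
```

Run:
```python
from pl import *
x=snap('scene','scene16')['color'].mean(2)
print('    ',' '.join('%3d'%i for i in range(232,264,2)))
for r in range(178,210,2):print(r,' '.join('%3d'%i for i in x[r,232:264:2]))
```

```text
31.2833 [553.702 210.051   7.558] [179.927 -18.628 120.065] F [-0.185 -0.08  -3.648] T [-0.249 -0.099 -0.013] 19.826065276133058 19.934660985600203
tgt [552.813 208.713   9.902] rot left [ 0.001 -0.075  0.001] delta T-frame cm [-0.011 -0.144 -0.245] delta R0-frame [-0.071 -0.144 -0.234] delta cur frame [ 0.007 -0.144 -0.245]
     232 234 236 238 240 242 244 246 248 250 252 254 256 258 260 262
178  40  41  40  40  40  41  40  43  58  57  96 231 234 233 233 233
180  41  40  41  41  41  41  41  42  58  75 136 231 229 235 234 233
182  41  40  40  41  41  41  40  42  61  62 187 215 183 214 231 237
184  40  40  41  40  42  49  42  58  64 111 210 203 135  46  92 147
186  56  48  44  40  41  44  45  60  65 150 177 139 108  47  47  45
188  60  61  59  57  50  45  40  43  55 127 125 118  89  46  47  47
190  61  60  59  60  61  60  56  48  76 127 111 106 107  45  44  44
192  61  62  61  60  60  60  59  60  99 112 110 106 115  65  43  43
194  51  59  61  62  59  62  61  67 117 115 111 107 128 132  44  44
196  43  42  47  51  43  48  63  88 122 116 111 107 134 161  46  43
198  43  42  41  42  42  43  75 134 127 120 112 138 164 132  46  44
200  38  38  38  43  44  40  60 142 156 159 157 151 128  87  44  44
202  38  38  40  44  41  38  40  89 136 140 135 119  83  45  45  46
204  38  37  38  38  38  39  38  40  57  67  67  50  42  46  47  48
206  38  38  38  38  39  39  40  40  39  39  41  46  47  48  49  47
208  61  41  38  38  38  39  39  39  41  45  46  48  47  47  49  48
```

>>> move_arm --plan '[{"tx":-0.05,"ty":0,"tz":0.14,"wx":0,"wy":0,"wz":0},{"tx":0,"ty":0,"tz":0,"wx":0,"wy":0,"wz":0}]'

```text
time_s: 31.5
ee_pos: [553.7, 210.0, 6.1]
ee_rot: [179.9, -18.6, 120.1]
force: [-0.8, 0.3, -3.6]
gripper_width: 19.8
gripper_force: 19.9
```

>>> move_arm --plan '[{"tx":-0.05,"ty":0,"tz":0.14,"wx":0,"wy":0,"wz":0},{"tx":0,"ty":0,"tz":0,"wx":0,"wy":0,"wz":0}]'

```text
time_s: 31.67
ee_pos: [553.7, 210.0, 4.5]
ee_rot: [179.9, -18.6, 120.1]
force: [0.5, 0.4, -2.7]
gripper_width: 19.6
gripper_force: 19.9
```

>>> move_arm --plan '[{"tx":-0.03,"ty":0,"tz":0.1,"wx":0,"wy":0,"wz":0},{"tx":0,"ty":0,"tz":0,"wx":0,"wy":0,"wz":0}]'

```text
time_s: 31.83
ee_pos: [553.8, 210.1, 4.1]
ee_rot: [179.9, -18.6, 120.1]
force: [-0.3, -0.4, -0.8]
gripper_width: 19.9
gripper_force: 20.0
```

Run:
```python
from pl import *
x=snap('scene','scene17')['color'].mean(2)
print('    ',' '.join('%3d'%i for i in range(232,264,2)))
for r in range(184,210,2):print(r,' '.join('%3d'%i for i in x[r,232:264:2]))
```

```text
31.8333 [553.828 210.081   4.113] [179.905 -18.636 120.074] F [-0.313 -0.445 -0.774] T [-0.303  0.069  0.02 ] 19.891027315189092 19.986178649123758
tgt [552.813 208.713   9.902] rot left [ 0.001 -0.075  0.001] delta T-frame cm [ 0.078 -0.156 -0.578] delta R0-frame [-0.068 -0.156 -0.579] delta cur frame [ 0.121 -0.155 -0.57 ]
     232 234 236 238 240 242 244 246 248 250 252 254 256 258 260 262
184  40  41  40  40  42  43  42  50  60  76 194 212 164  48  92 146
186  46  40  40  41  43  50  42  55  64 129 206 179 136  48  46  45
188  60  58  53  45  41  40  42  55  57 136 138 122 115  46  46  46
190  59  60  60  60  59  53  47  41  55 123 122 106 106  46  43  44
192  62  61  61  60  60  60  62  58  82 114 110 105 110  55  43  43
194  58  60  61  62  62  60  61  59 109 115 111 106 122  93  42  43
196  43  47  52  58  51  57  59  71 118 117 112 106 123 167  47  44
198  40  39  40  38  42  43  68 114 124 118 112 111 150 143  45  44
200  38  37  39  41  43  41  55 147 146 137 132 166 146 116  46  44
202  38  37  39  39  39  39  40 118 148 147 139 127 109  59  44  45
204  38  38  38  39  39  38  38  50  88 125 104  76  53  47  48  48
206  37  39  38  39  39  39  39  39  39  40  41  46  48  48  47  48
208  60  41  37  38  39  40  39  39  40  45  46  47  47  47  48  47
```

>>> move_arm --plan '[{"tx":-0.03,"ty":0,"tz":0.1,"wx":0,"wy":0,"wz":0},{"tx":0,"ty":0,"tz":0,"wx":0,"wy":0,"wz":0},{"tx":0,"ty":0,"tz":0,"wx":0,"wy":0,"wz":0}]' --force 8

```text
time_s: 32.13
ee_pos: [553.8, 210.3, 3.9]
ee_rot: [179.9, -18.7, 120.1]
force: [-2.1, -1.3, 4.6]
gripper_width: 20.0
gripper_force: 8.3
```

>>> move_arm --plan '[{"tx":0,"ty":0,"tz":0,"wx":0,"wy":0,"wz":0},{"tx":0,"ty":0,"tz":0,"wx":0,"wy":0,"wz":0},{"tx":0,"ty":0,"tz":0,"wx":0,"wy":0,"wz":0}]' --force 3

```text
time_s: 32.38
ee_pos: [553.9, 210.3, 3.5]
ee_rot: [179.9, -18.6, 120.1]
force: [-2.0, -0.8, 5.1]
gripper_width: 20.4
gripper_force: 3.4
```

Run:
```python
from pl import *
x=snap('scene','scene18')['color'].mean(2)
print('    ',' '.join('%3d'%i for i in range(240,264,2)))
for r in range(192,210,2):print(r,' '.join('%3d'%i for i in x[r,240:264:2]))
```

```text
32.3833 [553.941 210.324   3.534] [179.865 -18.648 120.079] F [-1.963 -0.826  5.11 ] T [-0.227  0.371  0.097] 20.429488141522363 3.360049123875797
tgt [552.813 208.713   9.902] rot left [ 0.002 -0.075  0.001] delta T-frame cm [ 0.077 -0.178 -0.637] delta R0-frame [-0.083 -0.178 -0.637] delta cur frame [ 0.125 -0.177 -0.63 ]
     240 242 244 246 248 250 252 254 256 258 260 262
192  60  61  61  57  83 115 110 105 108  54  43  44
194  62  60  62  60 110 116 111 106 118  89  42  44
196  52  58  58  70 119 117 111 106 120 166  47  44
198  42  43  67 113 124 119 111 110 150 143  46  44
200  44  40  56 148 147 136 134 173 147 116  46  44
202  40  38  42 118 147 146 141 129 112  66  44  45
204  39  39  38  48  87 127 120  83  53  47  49  48
206  39  40  39  39  38  39  40  45  47  48  48  48
208  38  39  41  39  41  47  46  47  46  48  48  48
```

>>> move_arm --plan '[{"tx":0,"ty":0,"tz":0,"wx":0,"wy":0,"wz":0},{"tx":0,"ty":0,"tz":0,"wx":0,"wy":0,"wz":0},{"tx":0,"ty":0,"tz":0,"wx":0,"wy":0,"wz":0},{"tx":0,"ty":0,"tz":0,"wx":0,"wy":0,"wz":0},{"tx":0,"ty":0,"tz":0,"wx":0,"wy":0,"wz":0},{"tx":0,"ty":0,"tz":0,"wx":0,"wy":0,"wz":0},{"tx":0,"ty":0,"tz":0,"wx":0,"wy":0,"wz":0},{"tx":0,"ty":0,"tz":0,"wx":0,"wy":0,"wz":0},{"tx":0,"ty":0,"tz":0,"wx":0,"wy":0,"wz":0}]' --gripper 7.5

```text
time_s: 33.18
ee_pos: [553.8, 210.1, 2.7]
ee_rot: [179.9, -18.6, 120.1]
force: [0.1, 0.8, 0.5]
gripper_width: 74.5
gripper_force: 0.0
```

>>> move_arm --plan '[{"tx":0.32,"ty":0,"tz":-0.95,"wx":0,"wy":0,"wz":0},{"tx":0.64,"ty":0,"tz":-1.9,"wx":0,"wy":0,"wz":0},{"tx":0.96,"ty":0,"tz":-2.84,"wx":0,"wy":0,"wz":0},{"tx":0.96,"ty":0,"tz":-2.84,"wx":0,"wy":0,"wz":0},{"tx":0.96,"ty":0,"tz":-2.84,"wx":0,"wy":0,"wz":0},{"tx":0.96,"ty":0,"tz":-2.84,"wx":0,"wy":0,"wz":0},{"tx":0.96,"ty":0,"tz":-2.84,"wx":0,"wy":0,"wz":0},{"tx":0.96,"ty":0,"tz":-2.84,"wx":0,"wy":0,"wz":0},{"tx":0,"ty":0,"tz":0,"wx":0,"wy":0,"wz":0}]'

```text
time_s: 33.93
ee_pos: [556.3, 211.0, 220.2]
ee_rot: [179.2, -18.4, 120.3]
force: [1.1, 0.4, -0.6]
gripper_width: 74.9
gripper_force: 0.0
```

Run:
```python
from pl import *
sc=snap('scene','scene19');x=sc['color'].mean(2)
print('    ',' '.join('%3d'%i for i in range(226,264,2)))
for r in range(170,210,2):print(r,' '.join('%3d'%i for i in x[r,226:264:2]))
w=snap('wrist','w19');hsv=cv2.cvtColor(w['color'],cv2.COLOR_RGB2HSV)
print('wrist pred head top',proj(w,(578,164,68)))
```

```text
33.9333 [556.345 210.957 220.235] [179.159 -18.422 120.301] F [ 1.086  0.441 -0.586] T [-0.223 -0.063 -0.064] 74.93992726746599 0.0
tgt [552.813 208.713   9.902] rot left [ 0.013 -0.072  0.005] delta T-frame cm [-5.221 -0.418 20.375] delta R0-frame [-0.018 -0.418 21.033] delta cur frame [-6.661 -0.711 19.942]
     226 228 230 232 234 236 238 240 242 244 246 248 250 252 254 256 258 260 262
170 227 230 229 229 229 228 228 225 225 226 227 227 227 225 228 227 226 226 226
172 229 230 230 229 229 229 229 228 227 228 228 228 227 227 227 227 227 226 224
174 230 231 231 229 224 228 229 227 227 228 230 229 225 226 227 228 227 227 225
176 230 230 230 151  91 137 208 221 227 229 229 230 228 227 227 229 229 229 228
178 231 230 165  53  47  45  48  82 117 177 226 231 227 228 230 230 229 229 229
180 232 189  61  47  47  48  47  46  43 118 213 229 228 229 229 229 230 230 229
182 211  79  45  46  46  46  47  47  89 225 229 228 228 228 229 227 213 226 232
184 155 131 112 103  95  79  73  60 123 230 228 228 228 228 229 213  65  91 142
186 172 174 174 176 174 168 166 163 166 213 229 229 229 229 218 149 
[... 251 characters left out ...]

194  50  57  57  59  68  79  85  87  85  89 116 119 113 109 103 107  81  47  48
196  44  44  43  45  44  44  44  46  47  67 118 119 115 109 103 108 169  51  46
198  46  45  44  45  45  46  44  45  44  79 130 121 115 109 105 141 150  48  45
200  43  45  45  46  48  47  48  47  45  65 143 142 134 128 138 141 118  49  47
202  39  39  40  40  41  42  42  42  41  42 113 143 144 137 125 115  77  46  47
204  39  39  40  40  39  41  41  41  41  40  50  94 116 121  89  56  48  49  49
206  61  41  39  39  40  40  40  41  40  41  41  40  40  42  47  48  49  49  49
208 132 119  82  61  43  40  41  41  41  41  42  42  46  48  48  48  49  50  48
wrist pred head top [323.3202094987589, 279.54630537278524]
```

Run:
```python
from h import *
a=load('scene0')['color'].astype(int);b=load('scene19')['color'].astype(int)
for n,(y0,y1,x0,x1) in dict(can=(165,225,300,330),bracket_weight=(205,240,350,392)).items():
    dd=np.abs(a-b).max(2)[y0:y1,x0:x1];print(n,(dd>50).sum(),dd.size)
    for nm,i in(('before',a),('after',b)):
        h=cv2.cvtColor(i.astype(np.uint8)[y0:y1,x0:x1],cv2.COLOR_RGB2HSV);m=(h[...,1]>110);print(nm,m.sum(),np.argwhere(m).mean(0))
env.job_done()
```

```text
can 0 1800
before 385 [36.41038961 14.17922078]
after 385 [36.38701299 14.23896104]
bracket_weight 0 1470
before 0 [nan nan]
after 0 [nan nan]
the job is handed in; nothing more can be done<stdin>:6: RuntimeWarning: Mean of empty slice.
  ret = um.true_divide(
```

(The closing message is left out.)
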